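# Stack the abrasives in their trays and snap the covers shut

### The job

Put the grinding gear away: stack all the green stones squarely on the green inlay, in line with it, and all the red wheels squarely on the red inlay, each as one neat flat pile. Then close the clear covers of all three trays, pressing each one down until its catch holds it fully shut. Leave the other things on the bench where they are.

Things in the scene. Friction and masses are not known exactly. Their poses are not given: they have to be found in the camera images.
- tray_stone: Fixed pale wooden tray, 112 (x) x 100 (y) x 25 mm high, with a green oblong inlay (34 x 54 mm) where the dressing stones are piled. Origin: centre of its underside; x runs from hinge side to catch side, y along the hinge, z up. A steel catch post, 12 (x) x 30 (y) mm, stands 22 mm above its top at x = 49 mm.
- cover_stone (a joint): Clear plastic cover, green edge strips, on tray_stone: upturned tub 86 (from hinge) x 84 (along hinge) x 46 mm high, walls 3 mm. Rad: 0 = shut, 1.57 = upright, 1.85 to 2.1 = at the start, leaning back to the robot (limit 2.12). Friction hinge: stays where left; 1.5 N at its free edge moves it. Not pressed past its catch it stays ajar, about 0.14; past it, it is held at 0.
- cover_stone_hinge (a point): Middle of the hinge line of cover_stone, on the tray's edge nearest the robot, 26 mm above the bench. Axes as the tray's, they do not turn with the cover: x from hinge to catch, y along the hinge, z up. At cover angle a the free upper edge lies here at x = 86 cos(a) - 46 sin(a), z = 86 sin(a) + 46 cos(a) mm.
- cover_stone_pad (a point): Centre of the green press pad (22 x 50 mm) on top of cover_stone, 70 mm from the hinge, 46 mm up when shut; axes turn with the cover. Pressed down here with 10 to 20 N, the cover snaps past the sprung catch in the post. Nearer the hinge, centred 38 mm from it, stands a grip rib, 24 x 10 (along hinge) x 24 mm high: pulled up by it (under 25 N) a shut cover opens again.
- tray_disc: Fixed pale wooden tray, 112 (x) x 100 (y) x 25 mm high, with a red round inlay (diameter 46 mm) where the grinding wheels are piled. Origin: centre of its underside; x runs from hinge side to catch side, y along the hinge, z up. A steel catch post, 12 (x) x 30 (y) mm, stands 22 mm above its top at x = 49 mm.
- cover_disc (a joint): Clear plastic cover, red edge strips, on tray_disc: upturned tub 86 (from hinge) x 84 (along hinge) x 46 mm high, walls 3 mm. Rad: 0 = shut, 1.57 = upright, 1.85 to 2.1 = at the start, leaning back to the robot (limit 2.12). Friction hinge: stays where left; 1.5 N at its free edge moves it. Not pressed past its catch it stays ajar, about 0.14; past it, it is held at 0.
- cover_disc_hinge (a point): Middle of the hinge line of cover_disc, on the tray's edge nearest the robot, 26 mm above the bench. Axes as the tray's, they do not turn with the cover: x from hinge to catch, y along the hinge, z up. At cover angle a the free upper edge lies here at x = 86 cos(a) - 46 sin(a), z = 86 sin(a) + 46 cos(a) mm.
- cover_disc_pad (a point): Centre of the red press pad (22 x 50 mm) on top of cover_disc, 70 mm from the hinge, 46 mm up when shut; axes turn with the cover. Pressed down here with 10 to 20 N, the cover snaps past the sprung catch in the post. Nearer the hinge, centred 38 mm from it, stands a grip rib, 24 x 10 (along hinge) x 24 mm high: pulled up by it (under 25 N) a shut cover opens again.
- tray_bits: Fixed pale wooden tray, 112 (x) x 100 (y) x 25 mm high, already filled: a black foam block with five small grinding bits, under 22 mm high. Origin: centre of its underside; x runs from hinge side to catch side, y along the hinge, z up. A steel catch post, 12 (x) x 30 (y) mm, stands 22 mm above its top at x = 49 mm.
- cover_bits (a joint): Clear plastic cover, blue edge strips, on tray_bits: upturned tub 86 (from hinge) x 84 (along hinge) x 46 mm high, walls 3 mm. Rad: 0 = shut, 1.57 = upright, 1.85 to 2.1 = at the start, leaning back to the robot (limit 2.12). Friction hinge: stays where left; 1.5 N at its free edge moves it. Not pressed past its catch it stays ajar, about 0.14; past it, it is held at 0.
- cover_bits_hinge (a point): Middle of the hinge line of cover_bits, on the tray's edge nearest the robot, 26 mm above the bench. Axes as the tray's, they do not turn with the cover: x from hinge to catch, y along the hinge, z up. At cover angle a the free upper edge lies here at x = 86 cos(a) - 46 sin(a), z = 86 sin(a) + 46 cos(a) mm.
- cover_bits_pad (a point): Centre of the blue press pad (22 x 50 mm) on top of cover_bits, 70 mm from the hinge, 46 mm up when shut; axes turn with the cover. Pressed down here with 10 to 20 N, the cover snaps past the sprung catch in the post. Nearer the hinge, centred 38 mm from it, stands a grip rib, 24 x 10 (along hinge) x 24 mm high: pulled up by it (under 25 N) a shut cover opens again.
- pile_stone (a point): Centre of the green oblong inlay, on the tray's top, 25 mm above the bench, 42 mm from the hinge line. Axes as the tray's: the stones' long sides go along y.
- pile_disc (a point): Centre of the red round inlay, on the tray's top, 25 mm above the bench, 42 mm from the hinge line. Axes as the tray's.
- stone1: Green oblong dressing stone, rigid, 32 (x) x 52 (y) x 12 mm thick (z), 60 g, lying flat on the bench. Origin at the centre of its underside. May be absent.
- disc1: Brick-red round grinding wheel, rigid, diameter 44 mm, 12 mm thick, 50 g, lying flat on the bench; pale hub disc on its upper face only. Origin at the centre of its underside, z is its axis. May be absent.
- stone2: Green oblong dressing stone, rigid, 32 (x) x 52 (y) x 12 mm thick (z), 60 g, lying flat on the bench. Origin at the centre of its underside. May be absent.
- disc2: Brick-red round grinding wheel, rigid, diameter 44 mm, 12 mm thick, 50 g, lying flat on the bench; pale hub disc on its upper face only. Origin at the centre of its underside, z is its axis. May be absent.
- stone3: Green oblong dressing stone, rigid, 32 (x) x 52 (y) x 12 mm thick (z), 60 g, lying flat on the bench. Origin at the centre of its underside. May be absent.
- disc3: Brick-red round grinding wheel, rigid, diameter 44 mm, 12 mm thick, 50 g, lying flat on the bench; pale hub disc on its upper face only. Origin at the centre of its underside, z is its axis. May be absent.
- engine_cylinder: Bystander: finned aluminium engine cylinder, 66 x 66 x 70 mm high. Origin under its centre.
- jar: Bystander: small jar with red cap, diameter 60, 75 mm high. Origin under its centre.
- screwdriver: Bystander: screwdriver with blue handle, lying on the bench.
- phone: Bystander: old mobile phone, 110 x 47 x 18 mm, lying flat. Origin under its centre.

How it is judged (in metres and radians):
On the way:
1. every stone and wheel there is lies in its pile (horizontal distance between each of stone1, stone2, stone3 and pile_stone below 0.008 m and z of stone1 in the frame of pile_stone between -0.003 and 0.04 m and linear speed of each of stone1, stone2, stone3, disc1, disc2, disc3 below 0.02 m/s and angle between the z axis of each of stone1, stone2, stone3 and the z axis of pile_stone, either way round below 0.1 rad and angle between the y axis of each of stone1, stone2, stone3 and the y axis of pile_stone, either way round below 0.17 rad and z of stone2 in the frame of pile_stone between -0.003 and 0.04 m and z of stone3 in the frame of pile_stone between -0.003 and 0.04 m and horizontal distance between each of disc1, disc2, disc3 and pile_disc below 0.008 m and z of disc1 in the frame of pile_disc between -0.003 and 0.04 m and angle between the z axis of each of disc1, disc2, disc3 and the z axis of pile_disc, either way round below 0.1 rad and z of disc2 in the frame of pile_disc between -0.003 and 0.04 m and z of disc3 in the frame of pile_disc between -0.003 and 0.04 m), for 0.2 s.
At the end, for the whole second after the job is handed in: Every stone and wheel present lies flat and at rest in the pile on its own inlay, its centre within 8 mm (horizontally) of the inlay's centre, stones turned to the inlay within 0.17 rad (either way round); all three covers are shut (angle under 0.03 rad), held by their catches (all of step 1 and value of joint each of cover_stone, cover_disc, cover_bits below 0.03 rad); the robot touches nothing.
It fails at once if the engine cylinder is moved more than 30 mm (distance of engine_cylinder from where it was at the start of the episode above 0.03 m).
It fails at once if the jar is moved more than 30 mm (distance of jar from where it was at the start of the episode above 0.03 m).
It fails at once if the screwdriver is moved more than 30 mm (distance of screwdriver from where it was at the start of the episode above 0.03 m).
It fails at once if the phone is moved more than 30 mm (distance of phone from where it was at the start of the episode above 0.03 m).
Of stone1, stone2, stone3 only 2 to 3 are there at a start; the rules pass over those that are not, and their reading is None.
Of disc1, disc2, disc3 only 2 to 3 are there at a start; the rules pass over those that are not, and their reading is None.
At some moment in a run one of stone1, stone2, stone3, disc1, disc2, disc3 may be knocked a few centimetres aside while the robot is not near it.
Once in a run the grip may slacken for a moment while it holds something.
It also fails if it takes over 210 s, if anything falls off the work surface, if the arm or the gripper's body presses on something with over 40 N, if the wrist force passes 120 N, or if a joint passes its speed limit or range.

### The arm

A 6-joint arm with a two-finger parallel gripper is mounted at the origin on the work surface. World frame = base frame: x ahead of the robot, y to its left, z up, the work surface at z = 0. Lengths are in mm, angles in degrees, forces in N, time in s.
With the tool pointing down it reaches from about 300 to 850 mm from the base axis. Payload 4.2 kg.
Tool frame: the origin (TCP) lies at the very end of the fingers, on their centre line; the grasp point (between the pads) lies env.grip_point_offset behind it (env.grip_point_offset is the distance from the TCP to the grasp point, in mm); z points along the fingers, y is the direction in which the jaws open and shut (so a half turn about z gives the same grasp; the last joint's range is limited). The gripper opens to 91 mm and grips with 3 to 60 N. Pads are 32 mm wide; open, the fingers measure 118 mm over their backs; the gripper's body (76 mm by 178 mm) begins 60 mm behind the grasp point.
Start: joints at [63.312, 18.312, 89.639, -0, 72.044, -1.146], TCP at [247.933, 518.818, 213.976] pointing down, gripper open.
Joint ranges: [-177.97, 177.97], [-48.28, 115.42], [12.27, 149.76], [-77.06, 257.06], [2.81, 150.46], [-146.56, 146.56]. Speed limits (degrees/s): [147.25, 147.25, 180, 180, 180, 180].

### API

Orientations are given as [roll, pitch, yaw] about the fixed x, y, z axes, in that order (R = Rz(yaw) Ry(pitch) Rx(roll)).
In Python, from workcell import env, grab_frame, camera_params gives the robot as it stands. The module is installed in compiled form; this text tells all that it offers.
- The arm moves only by the shell command python3 -m creep 'ROWS' [OPENING] [FORCE]. ROWS is a JSON object of lists of equal length, an entry for each row: "offset": the shift along the tool's x, y, z in m, a list of three; "rotation": the turn, a rotation vector about the tool's x, y, z in degrees, a list of three. A call has 1 to 5 rows; each row shifts and turns the commanded pose from where the row before left it, along the tool's axes as they then stand; what a row does not reach is not made up. A row lasts 1/8 s, in which the tool goes at most 62.5 mm and 10.7 degrees, less where a joint would pass 70% of its speed; a pose out of reach is approached as far as the arm can. A call is refused whole if a number of a shift passes 0.0625 or a number of a turn 10.7, either way. A call with a gripper value outside its range is refused whole. OPENING is the closure, from 0 (fully open) to 1 (shut), set as the call begins (- or left out, the last holds). The fingers move at their own pace and stop on an object; FORCE is the grip in N (left out, the last holds). Time passes only in rows, so rows that do not move let the fingers close. It gives the time, the measured TCP pose, the force and the opening at its end, in the units of the state.
- env.state(): the state, without advancing time (a new reading comes with each control period).
- grab_frame(name): name is "scene" or "top" or "wrist"; returns the picture (384x512x3 uint8, red, green, blue); there is no depth.
- camera_params(name): a dict with "mtx" (3x3 intrinsics, pixels), "R" (3x3) and "t" (3): a world point X has camera coordinates R X + t. Camera axes: x right, y down, z forward; pixel columns grow to the right and rows downward; lengths in mm; the calibration is good to about 2 mm. A picture is of the moment at which its call begins: read the wrist's pose just before it. camera_params takes no time and is no camera call; for the wrist camera it gives the pose at the moment of the call.
- env.job_done(): hands the job in, once; it reports no verdict.
The state is a dict: "time_s": time; "qpos": joint angles; "qvel": joint speeds; "effort": joint torques, N m; "ee_pos": TCP position; "ee_rot": TCP orientation; "force": force on the tool from outside, world axes, zero at the start; "torque": the same for the moment, N m; "gripper_width": finger opening in mm.
Only numpy, scipy, OpenCV 4.12 (cv2) and the standard library are available. Lean on these libraries where they do the work, as an engineer would, in place of code of your own. Each camera call takes 0.05 s, during which the arm holds its last target.

## Working session

There is one attempt and no reset: what is moved stays moved. The work goes in short steps, Python scripts to look and compute and a shell command to move; the robot and the scene stay as the last step left them, time stands still between calls to the robot, and variables do not carry over. Pictures are saved under pics/ and viewed, and the job is handed in when it is done.

```bash
mkdir -p pics; python3 - <<'E'
from workcell import env, grab_frame, camera_params
import cv2
print(env.state(), env.grip_point_offset)
for n in ["scene","top","wrist"]:
    p=camera_params(n); print(n,p)
    cv2.imwrite(f"pics/{n}0.png",cv2.cvtColor(grab_frame(n),cv2.COLOR_RGB2BGR))
E
```

```text
{'time_s': 0.0, 'qpos': array([ 6.33096046e+01,  1.83484540e+01,  8.97092214e+01, -1.97518164e-04,
        7.20437952e+01, -1.14574413e+00]), 'qvel': array([-0.02258193,  0.0858785 ,  0.02773955,  0.00643291, -0.03057268,
        0.07752038]), 'effort': array([ 7.74840373e-04, -4.12462807e+01, -2.31967646e+01,  7.26640876e-02,
        4.57542110e-02, -1.58470480e-04]), 'ee_pos': array([247.70700131, 518.31666807, 213.13316446]), 'ee_rot': array([-1.79898546e+02, -1.84122242e-03,  1.54455408e+02]), 'force': array([-0.17091996, -0.09514218,  0.12148592]), 'torque': array([-0.01934298,  0.00016495, -0.04450657]), 'gripper_width': 91.50307315927175} 18.8
scene {'mtx': array([[379.78833597,   0.        , 261.91355693],
       [  0.        , 379.78833597, 187.61811105],
       [  0.        ,   0.        ,   1.        ]]), 'R': array([[-0.57138553,  0.82038291, -0.02214619],
       [ 0.46414578,  0.30078102, -0.83312632],
       [-0.67682145, -0.48631538, -0.55263919]]), 't': array([ 366.98226624, -178.55013799, 1324.1564659 ])}
top {'mtx': array([[354.34459541,   0.        , 250.71067978],
       [  0.        , 354.34459541, 199.99804979],
       [  0.        ,   0.        ,   1.        ]]), 'R': array([[ 0.01161355, -0.99984987, -0.01285949],
       [-0.98969495, -0.00965814, -0.14286575],
       [ 0.1427201 ,  0.01438615, -0.98965853]]), 't': array([ -61.20965459,  545.05788826, 1067.51879814])}
wrist {'mtx': array([[328.31592002,   0.        , 254.10127224],
       [  0.        , 328.31592002, 195.96917549],
       [  0.        ,   0.        ,   1.        ]]), 'R': array([[ 0.43153539,  0.90209428, -0.00176434],
       [ 0.87364306, -0.41743622,  0.24998959],
       [ 0.22477768, -0.10942076, -0.96824692]]), 't': array([-574.37284273,  -28.99874276,  391.47053084])}
```

View pics/scene0.png

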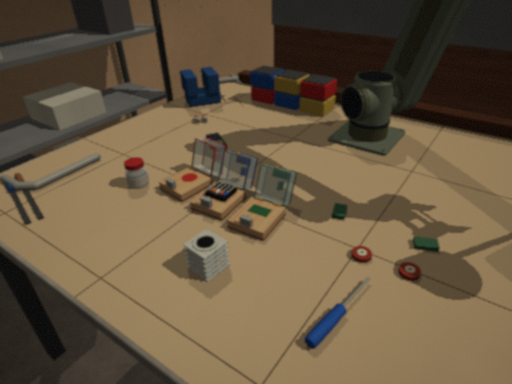

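View pics/top0.png

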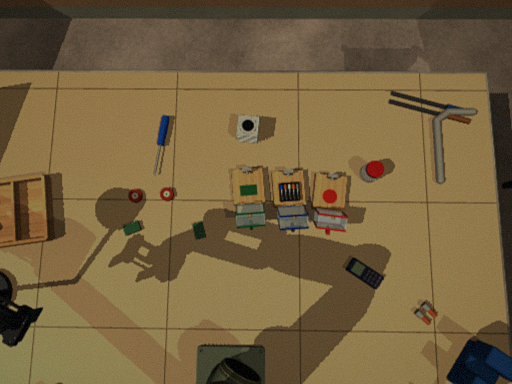

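View pics/wrist0.png

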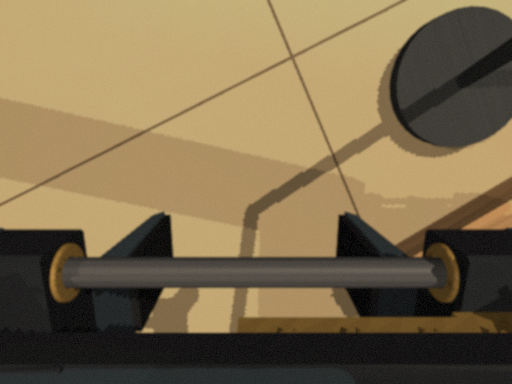

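```bash
cat > h.py <<'E'
from workcell import env, grab_frame, camera_params
import cv2, numpy as np
from scipy.spatial.transform import Rotation as Ro
def proj(n,X,p=None):
    p=p or camera_params(n); c=p["R"]@np.asarray(X,float)+p["t"]; q=p["mtx"]@c; return q[:2]/q[2]
def ray(n,uv,z,p=None):
    p=p or camera_params(n); d=p["R"].T@np.linalg.inv(p["mtx"])@np.array([uv[0],uv[1],1.]); c=-p["R"].T@p["t"]
    return c+d*(z-c[2])/d[2]
def save(n,name,box=None,k=1):
    im=cv2.cvtColor(grab_frame(n),cv2.COLOR_RGB2BGR); o=im
    if box: o=im[box[1]:box[3],box[0]:box[2]]
    if k!=1: o=cv2.resize(o,None,fx=k,fy=k,interpolation=cv2.INTER_CUBIC)
    cv2.imwrite("pics/"+name,o); return im
def blobs(im,kind,mn=20,box=None):
    hsv=cv2.cvtColor(im,cv2.COLOR_BGR2HSV)
    if kind=="green": m=cv2.inRange(hsv,(60,80,15),(90,255,255))
    else: m=cv2.inRange(hsv,(0,140,60),(6,255,255))|cv2.inRange(hsv,(172,140,60),(180,255,255))
    cs,_=cv2.findContours(m,cv2.RETR_EXTERNAL,cv2.CHAIN_APPROX_NONE)
    return [(cv2.contourArea(c),cv2.minAreaRect(c),c) for c in cs if cv2.contourArea(c)>=mn]
def tool(X):  # world point -> tool frame shift (mm)
    s=env.state(); R=Ro.from_euler("xyz",s["ee_rot"],degrees=True).as_matrix()
    return R.T@(np.asarray(X)-s["ee_pos"])
E
python3 - <<'E'
from h import *
im=save("top","top1.png",(100,150,360,280),3)
print(proj("top",[248,518,214]))
for k in ("green","red"):
    for a,r,c in blobs(im,k):
        print(k,a,np.round(r[0],1),np.round(r[1],1),round(r[2],1),ray("top",r[0],12).round(0))
E
```

```text
[ 22.38692156 304.1182913 ]
green 98.5 [198.9 230. ] [14.9  8.4] 78.7 [452. 108.  12.]
green 111.0 [132.  227.5] [ 8.5 15.5] 71.6 [458. 321.  12.]
green 104.5 [248.3 189.7] [ 8.3 15.1] 85.9 [583. -47.  12.]
red 36.0 [330.1 230.9] [29.4  6.8] 8.7 [ 454. -306.   12.]
red 23.5 [331.9 215.1] [30.7  3.1] 9.5 [ 504. -313.   12.]
red 130.0 [329.5 196. ] [12. 13.] 90.0 [ 565. -307.   12.]
red 90.0 [135.  195.5] [11. 12.] 90.0 [561. 318.  12.]
red 110.5 [167. 194.] [12. 12.] 90.0 [566. 214.  12.]
red 220.0 [374.5 169. ] [16. 17.] 90.0 [ 654. -453.   12.]
```

View pics/top1.png

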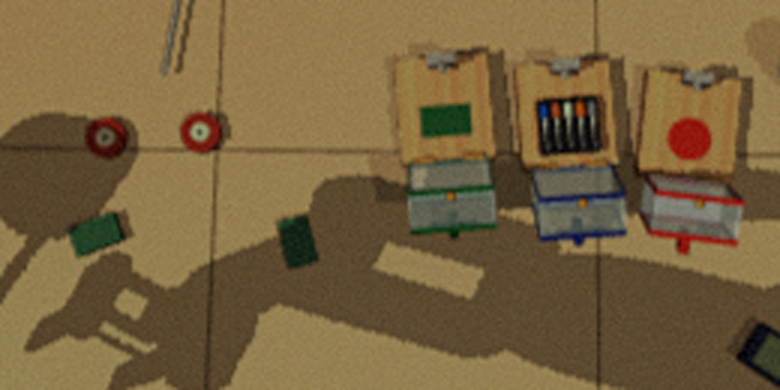

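```bash
cat >> h.py <<'E'
def measure(n,im,kind,z,p=None,mn=20,near=None):
    out=[]
    for a,r,c in blobs(im,kind,mn):
        pts=np.array([ray(n,q,z,p)[:2] for q in c[:,0,:].astype(float)],np.float32)
        rr=cv2.minAreaRect(pts); b=cv2.boxPoints(rr); e=[b[1]-b[0],b[2]-b[1]]; L=max(e,key=lambda v:np.hypot(*v))
        ang=np.degrees(np.arctan2(L[1],L[0]))%180
        M=cv2.moments(pts.reshape(-1,1,2)); cen=np.array([M["m10"],M["m01"]])/M["m00"] if M["m00"] else rr[0]
        if near is not None and np.hypot(*(cen-np.array(near)))>60: continue
        print(kind,"px",np.round(r[0],0),"rect",np.round(rr[0],1),"moment",cen.round(1),"size",np.round(sorted(rr[1]),1),"long ang",round(ang,1))
        out.append((cen,rr,ang))
    return out
E
python3 - <<'E'
from h import *
im=cv2.cvtColor(grab_frame("top"),cv2.COLOR_RGB2BGR)
p=camera_params("top")
measure("top",im,"green",12,p);measure("top",im,"red",12,p)
print("inlays");measure("top",im,"green",25,p,near=(580,-50));measure("top",im,"red",25,p,near=(560,-300))
E
```

```text
green px [199. 230.] rect [451.6 109.1] moment [451.4 108.2] size [27.5 46.3] long ang 15.8
green px [132. 228.] rect [457.3 321.5] moment [457.1 322. ] size [28.3 47.7] long ang 111.8
green px [248. 190.] rect [583.2 -46.6] moment [583.2 -46.4] size [27.3 48.5] long ang 95.4
red px [330. 231.] rect [ 453.5 -306.3] moment [ 458.3 -302.7] size [21.3 92. ] long ang 81.1
red px [332. 215.] rect [ 504.1 -312.9] moment [ 502.8 -318.1] size [ 9.5 96.5] long ang 81.0
red px [330. 196.] rect [ 564.9 -306.5] moment [ 565.2 -306.8] size [38.8 41.8] long ang 90.5
red px [135. 196.] rect [560.6 317.8] moment [561.2 317.1] size [35.8 39.1] long ang 90.6
red px [167. 194.] rect [566.6 214.5] moment [567.4 215.3] size [38.7 39.3] long ang 2.5
red px [374. 169.] rect [ 654.5 -453.1] moment [ 655.  -453.4] size [52.8 55.3] long ang 90.5
inlays
green px [248. 190.] rect [580.9 -46.9] moment [581.  -46.6] size [27.  47.9] long ang 95.4
red px [330. 196.] rect [ 562.9 -303.8] moment [ 563.2 -304.1] size [38.3 41.3] long ang 90.5
```

```bash
python3 -m creep '{"offset":[[-0.0547,-0.0175,0],[-0.0547,-0.0175,0],[-0.0547,-0.0175,0],[-0.0547,-0.0175,0],[-0.0547,-0.0175,0]],"rotation":[[0,0,0],[0,0,0],[0,0,0],[0,0,0],[0,0,0]]}'
python3 -m creep '{"offset":[[0,0,0],[0,0,0],[0,0,0],[0,0,0],[0,0,0]],"rotation":[[0,0,-9.5],[0,0,-9.5],[0,0,-9.5],[0,0,-9.5],[0,0,-9.5]]}'
python3 - <<'E'
from h import *
p=camera_params("wrist"); im=save("wrist","w1.png")
measure("wrist",im,"green",12,p)
E
```

```text
time_s: 0.88
ee_pos: [458.1, 320.6, 214.0]
ee_rot: [180.0, 0.0, 154.5]
force: [0.4, 0.7, 0.2]
gripper_width: 91.4
time_s: 1.5
ee_pos: [456.9, 321.9, 213.8]
ee_rot: [180.0, -0.0, -157.7]
force: [-0.6, 0.3, -0.3]
gripper_width: 91.2
green px [254. 174.] rect [457.6 322.2] moment [457.5 322.4] size [28.2 47.8] long ang 112.2
green px [77. 96.] rect [452.1 110.3] moment [452.1 110.3] size [32.7 48.2] long ang 17.0
```

View pics/w1.png

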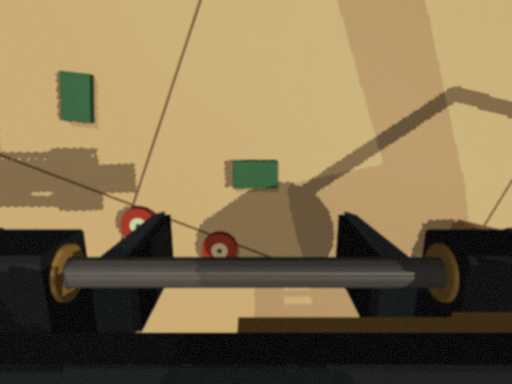

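```bash
python3 -m creep '{"offset":[[-0.0005,0,0.06],[0,0,0.06],[0,0,0.055],[0,0,0.036],[0,0,0]],"rotation":[[0,0,-0.3],[0,0,0],[0,0,0],[0,0,0],[0,0,0]]}'
python3 -m creep '{"offset":[[0,0,0],[0,0,0],[0,0,0],[0,0,0],[0,0,0]],"rotation":[[0,0,0],[0,0,0],[0,0,0],[0,0,0],[0,0,0]]}' 1 25
python3 -m creep '{"offset":[[0,0,0],[0,0,0],[0,0,-0.02],[0,0,-0.06],[0,0,-0.04]],"rotation":[[0,0,0],[0,0,0],[0,0,0],[0,0,0],[0,0,0]]}'
```

```text
time_s: 2.17
ee_pos: [457.9, 322.4, 2.3]
ee_rot: [180.0, -0.0, -157.9]
force: [0.3, -0.3, -0.2]
gripper_width: 91.1
time_s: 2.8
ee_pos: [457.4, 322.2, 3.1]
ee_rot: [180.0, 0.0, -157.7]
force: [-0.3, -0.9, 0.3]
gripper_width: 51.5
time_s: 3.42
ee_pos: [458.0, 322.5, 125.1]
ee_rot: [180.0, 0.1, -157.7]
force: [0.9, 0.3, -1.0]
gripper_width: 51.4
```

```bash
python3 -m creep '{"offset":[[0,0,-0.025],[0,0,-0.05],[-0.0129,-0.054,0],[-0.0129,-0.054,0],[-0.0129,-0.054,0]],"rotation":[[0,0,8.7],[0,0,8.6],[0,0,0],[0,0,0],[0,0,0]]}'
python3 -m creep '{"offset":[[-0.0129,-0.054,0],[-0.0129,-0.054,0],[-0.0129,-0.054,0],[-0.0129,-0.054,0],[0,0,0]],"rotation":[[0,0,0],[0,0,0],[0,0,0],[0,0,0],[0,0,0]]}'
python3 - <<'E'
from h import *
p=camera_params("wrist"); im=save("wrist","w2.png")
measure("wrist",im,"green",25,p)
E
```

```text
time_s: 4.05
ee_pos: [510.2, 162.6, 197.9]
ee_rot: [-180.0, 0.0, -175.0]
force: [0.3, 0.2, -0.8]
gripper_width: 51.7
time_s: 4.68
ee_pos: [580.7, -50.1, 197.3]
ee_rot: [-180.0, -0.0, -175.3]
force: [-0.4, 2.0, -1.2]
gripper_width: 51.6
green px [254. 236.] rect [646.5 -45.4] moment [646.  -45.2] size [ 47.7 113.1] long ang 94.7
green px [257. 180.] rect [581.8 -47.2] moment [581.3 -47.4] size [29.4 49.6] long ang 94.7
green px [257.  94.] rect [495.  -54.5] moment [495.1 -55.7] size [  6.7 106.6] long ang 94.7
green px [257.  49.] rect [452.9 -58. ] moment [452.9 -59.5] size [ 3.6 99.2] long ang 94.6
green px [417.  67.] rect [455.7 100.4] moment [457.9  97.6] size [30.8 46.4] long ang 17.0
```

View pics/w2.png

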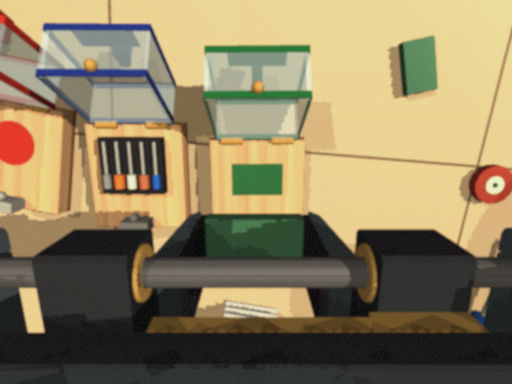

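```bash
python3 -m creep '{"offset":[[0,0,0.05],[0,0,0.05],[0,0,0.05],[0,0,0],[0,0,0]],"rotation":[[0,0,0],[0,0,0],[0,0,0],[0,0,0],[0,0,0]]}'
python3 - <<'E'
from h import *
P=[]
for i in range(4): P.append(env.state()["ee_pos"]); grab_frame("top")
print(np.mean(P,0), tool([581.4,-47.2,28.5]))
E
```

```text
time_s: 5.35
ee_pos: [581.3, -45.9, 49.6]
ee_rot: [-180.0, 0.2, -175.0]
force: [0.0, -1.3, -0.4]
gripper_width: 52.4
[581.67805358 -46.24625257  50.21430194] [ 0.16328157 -0.63421167 21.6053659 ]
```

```bash
python3 -m creep '{"offset":[[0,-0.001,0.01],[0,0,0.005],[0,0,0.003],[0,0,0.0015],[0,0,0]],"rotation":[[0,0,0],[0,0,0],[0,0,0],[0,0,0],[0,0,0]]}'
python3 - <<'E'
from h import *
P=[]
for i in range(4): s=env.state();P.append(np.r_[s["ee_pos"],s["force"]]); grab_frame("top")
print(np.mean(P,0).round(1))
E
```

```text
time_s: 6.18
ee_pos: [580.2, -47.6, 28.4]
ee_rot: [180.0, 0.0, -175.0]
force: [0.3, -1.2, -0.2]
gripper_width: 51.8
[ 5.803e+02 -4.760e+01  2.850e+01  2.000e-01 -2.000e-01 -1.000e-01]
```

```bash
python3 -m creep '{"offset":[[0,0,0.0005],[0,0,0],[0,0,0],[0,0,0],[0,0,0]],"rotation":[[0,0,0],[0,0,0],[0,0,0],[0,0,0],[0,0,0]]}' - 
python3 -m creep '{"offset":[[0,0,0],[0,0,0],[0,0,-0.02],[0,0,-0.05],[0,0,-0.06]],"rotation":[[0,0,0],[0,0,0],[0,0,0],[0,0,0],[0,0,0]]}' 0.2
python3 - <<'E'
from h import *
p=camera_params("wrist"); im=save("wrist","w3.png")
measure("wrist",im,"green",37,p)
im=save("top","t3.png",(100,150,360,280),3);measure("top",im,"green",12,near=(452,109));measure("top",im,"green",37,near=(580,-47))
measure("top",im,"red",12,near=(566,214));measure("top",im,"red",12,near=(566,318))
E
```

```text
time_s: 7.0
ee_pos: [580.3, -47.6, 28.1]
ee_rot: [180.0, 0.0, -175.0]
force: [-0.7, 0.3, 1.0]
gripper_width: 51.9
time_s: 7.62
ee_pos: [579.3, -47.6, 158.1]
ee_rot: [180.0, -0.2, -175.0]
force: [1.4, 0.4, -0.7]
gripper_width: 72.8
green px [254. 190.] rect [579.6 -47.8] moment [579.6 -47.8] size [30.2 49.3] long ang 94.9
green px [254.  93.] rect [494.7 -55.4] moment [495.2 -55.7] size [  6.5 106.9] long ang 94.9
green px [254.  41.] rect [453.9 -58.6] moment [453.6 -58.7] size [ 4.5 98.9] long ang 94.9
green px [430.  64.] rect [459.   90.7] moment [463.1  88.9] size [24.5 44.7] long ang 17.8
green px [248. 190.] rect [577.1 -47.9] moment [577.5 -47.9] size [24.7 47.8] long ang 96.3
red px [167. 194.] rect [566.6 214.5] moment [567.4 215.3] size [38.7 39.4] long ang 2.7
```

View pics/w3.png

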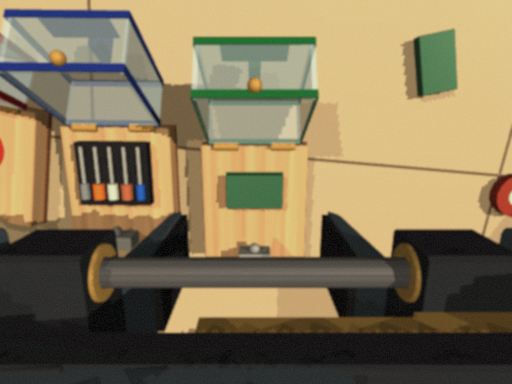

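View pics/t3.png

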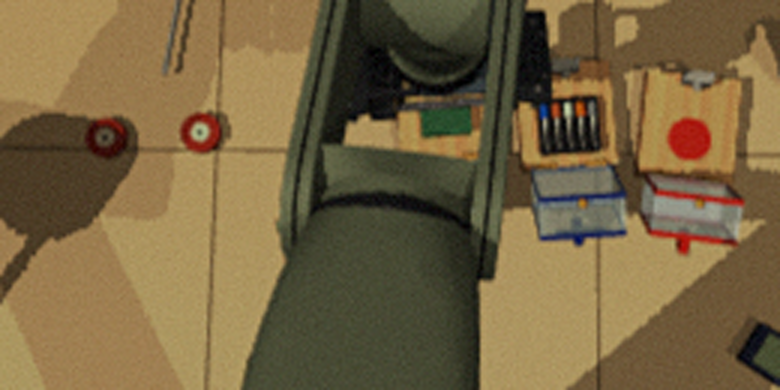

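```bash
python3 -m creep '{"offset":[[0.0285,0.042,-0.01],[0.0285,0.042,-0.01],[0.0285,0.042,-0.01],[0.0285,0.042,-0.01],[0,0,0]],"rotation":[[0,0,0],[0,0,0],[0,0,0],[0,0,0],[0,0,10]]}' 0
python3 -m creep '{"offset":[[0,0,0],[0,0,0],[0,0,0],[0,0,0],[0,0,0]],"rotation":[[0,0,10],[0,0,10],[0,0,10],[0,0,10],[0,0,10]]}'
python3 -m creep '{"offset":[[0,0,0],[0,0,0],[0,0,0],[0,0,0]],"rotation":[[0,0,9],[0,0,9],[0,0,0],[0,0,0]]}'
python3 - <<'E'
from h import *
p=camera_params("wrist"); im=save("wrist","w4.png")
r=measure("wrist",im,"green",12,p)
P=[]
for i in range(4): P.append(env.state()["ee_pos"]); grab_frame("top")
print(np.mean(P,0),env.state()["ee_rot"]); print(tool([*r[0][0],3]))
E
```

```text
time_s: 8.35
ee_pos: [450.0, 111.9, 198.2]
ee_rot: [180.0, -0.0, 174.9]
force: [0.2, 0.8, -0.0]
gripper_width: 90.9
time_s: 8.98
ee_pos: [451.7, 109.8, 197.2]
ee_rot: [-179.9, -0.0, 124.6]
force: [-0.0, -0.6, -0.4]
gripper_width: 90.9
time_s: 9.48
ee_pos: [451.9, 109.8, 197.6]
ee_rot: [-180.0, -0.0, 107.1]
force: [-0.9, 0.3, 0.1]
gripper_width: 91.5
green px [281. 305.] rect [531.  -34.7] moment [530.3 -36.2] size [ 4.4 34.5] long ang 69.6
green px [231. 307.] rect [473.2 -56.3] moment [470. -66.] size [15.1 74.5] long ang 73.5
green px [254. 177.] rect [452.9 109.2] moment [452.7 109. ] size [29.3 47.9] long ang 17.1
[451.98151295 109.85773845 197.79840841] [ 1.79996777e+02 -5.26496959e-03  1.06996550e+02]
[-162.62050469   32.16527303  194.9043948 ]
```

View pics/w4.png

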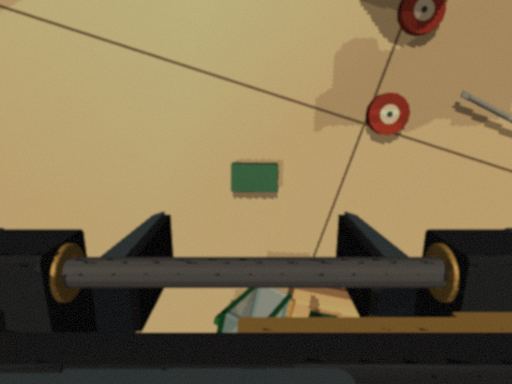

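```bash
python3 -m creep '{"offset":[[-0.001,0,0.06],[0,0,0.06],[0,0,0.045],[0,0,0.03],[0,0,0]],"rotation":[[0,0,0],[0,0,0],[0,0,0],[0,0,0],[0,0,0]]}'
python3 -m creep '{"offset":[[0,0,0],[0,0,0],[0,0,0],[0,0,0],[0,0,0]],"rotation":[[0,0,0],[0,0,0],[0,0,0],[0,0,0],[0,0,0]]}' 1 25
python3 -m creep '{"offset":[[0,0,0],[0,0,-0.015],[0,0,-0.06],[0,0,-0.06],[0,0,-0.06]],"rotation":[[0,0,0],[0,0,0],[0,0,0],[0,0,0],[0,0,0]]}'
```

```text
time_s: 10.35
ee_pos: [452.5, 109.0, 2.1]
ee_rot: [-179.9, -0.0, 107.0]
force: [-0.8, 0.4, 0.6]
gripper_width: 90.8
time_s: 10.98
ee_pos: [452.4, 108.9, 3.1]
ee_rot: [180.0, -0.0, 107.0]
force: [0.1, 0.1, 1.5]
gripper_width: 51.9
time_s: 11.6
ee_pos: [451.9, 108.8, 199.7]
ee_rot: [-180.0, -0.0, 107.0]
force: [1.6, 0.4, -1.2]
gripper_width: 51.7
```

```bash
python3 -m creep '{"offset":[[0,0,0],[0,0,0],[0,0,0],[0,0,0],[0,0,0]],"rotation":[[0,0,-9.8],[0,0,-9.7],[0,0,-9.7],[0,0,-9.7],[0,0,-9.7]]}'
python3 -m creep '{"offset":[[0,0,0],[0,0,0],[0,0,0],[-0.0287,-0.0418,0],[-0.0287,-0.0418,0]],"rotation":[[0,0,-9.8],[0,0,-9.7],[0,0,-9.7],[0,0,0],[0,0,0]]}'
python3 -m creep '{"offset":[[-0.0287,-0.0418,0],[-0.0287,-0.0418,0],[0,0,0.05],[0,0,0.05],[0,0,0]],"rotation":[[0,0,0],[0,0,0],[0,0,0],[0,0,0],[0,0,0]]}'
python3 - <<'E'
from h import *
P=[]
p=camera_params("wrist"); im=save("wrist","w5.png")
r=measure("wrist",im,"green",37,p)
for i in range(6): s=env.state();P.append(np.r_[s["ee_pos"],s["ee_rot"],s["force"]]); grab_frame("top")
print(np.mean(P,0).round(1), tool([580.8,-47.5,40.5]))
E
```

```text
time_s: 12.22
ee_pos: [452.0, 108.8, 197.6]
ee_rot: [-180.0, -0.0, 155.9]
force: [-0.7, -0.1, -0.1]
gripper_width: 52.0
time_s: 12.85
ee_pos: [517.0, 29.8, 197.9]
ee_rot: [180.0, 0.0, -175.2]
force: [0.2, 0.5, -0.3]
gripper_width: 51.7
time_s: 13.48
ee_pos: [577.3, -48.0, 94.1]
ee_rot: [179.9, -0.6, -175.3]
force: [0.6, -0.2, -1.2]
gripper_width: 51.7
green px [254. 224.] rect [588.2 -47.2] moment [590.2 -47. ] size [49.7 74.7] long ang 94.7
green px [253.  90.] rect [494.  -55.3] moment [494.1 -55.7] size [  7.7 117.3] long ang 95.0
green px [254.  18.] rect [450.5 -58.9] moment [450.5 -58.4] size [  5.2 105.2] long ang 94.7
[ 5.817e+02 -4.820e+01  9.950e+01 -1.200e+02  1.000e-01 -1.752e+02
  0.000e+00 -1.000e-01 -1.000e-01] [ 1.11712331  0.76385283 59.4121485 ]
```

View pics/w5.png

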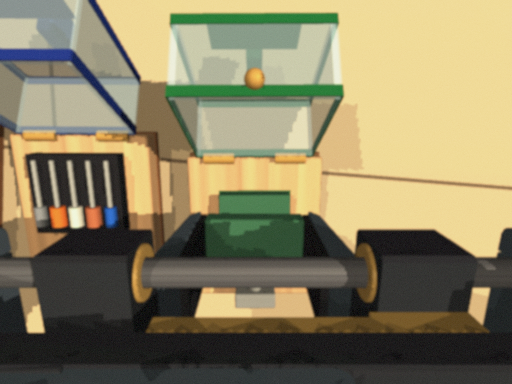

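```bash
python3 -m creep '{"offset":[[0.001,0.0007,0.03],[0,0,0.02],[0,0,0.005],[0,0,0],[0,0,0]],"rotation":[[0,0,0],[0,0,0],[0,0,0],[0,0,0],[0,0,0]]}'
python3 - <<'E'
from h import *
P=[]
for i in range(6): s=env.state();P.append(np.r_[s["ee_pos"],s["ee_rot"],s["force"]]); grab_frame("top")
print(np.mean(P,0).round(1))
E
```

```text
time_s: 14.45
ee_pos: [580.5, -47.6, 44.1]
ee_rot: [-180.0, 0.1, -175.2]
force: [0.2, 0.2, -0.4]
gripper_width: 51.7
[ 5.801e+02 -4.760e+01  4.380e+01 -1.800e+02  1.000e-01 -1.752e+02
  1.000e-01 -1.000e-01 -4.000e-01]
```

```bash
python3 -m creep '{"offset":[[0,0,0.002],[0,0,0.001],[0,0,0.0007],[0,0,0],[0,0,0]],"rotation":[[0,0,0],[0,0,0],[0,0,0],[0,0,0],[0,0,0]]}'
python3 -m creep '{"offset":[[0,0,0],[0,0,0],[0,0,0],[0,0,-0.03],[0,0,-0.06]],"rotation":[[0,0,0],[0,0,0],[0,0,0],[0,0,0],[0,0,0]]}' 0.2
python3 -m creep '{"offset":[[0,0,-0.03],[0,0,-0.03],[0,0,0],[0,0,0]],"rotation":[[0,0,0],[0,0,0],[0,0,0],[0,0,0]]}'
python3 - <<'E'
from h import *
p=camera_params("wrist"); im=save("wrist","w6.png")
measure("wrist",im,"green",49,p)
print(env.state()["ee_pos"])
E
```

```text
time_s: 15.38
ee_pos: [579.5, -47.5, 40.1]
ee_rot: [180.0, 0.0, -175.2]
force: [-2.0, 0.4, 5.2]
gripper_width: 51.6
time_s: 16.0
ee_pos: [577.7, -47.4, 127.6]
ee_rot: [179.9, -0.4, -175.2]
force: [1.2, -0.0, 0.5]
gripper_width: 73.0
time_s: 16.5
ee_pos: [578.8, -47.5, 188.0]
ee_rot: [180.0, -0.1, -175.2]
force: [0.2, 0.7, -0.1]
gripper_width: 73.1
green px [254. 185.] rect [578.6 -48. ] moment [578.5 -47.9] size [31.8 48.6] long ang 94.7
green px [253.  96.] rect [496.5 -55.4] moment [496.4 -56. ] size [  6.1 100. ] long ang 94.7
green px [254.  49.] rect [457.1 -58.2] moment [456.9 -58.9] size [ 4.1 92.3] long ang 94.7
[578.66643681 -47.50094011 187.61558119]
```

View pics/w6.png

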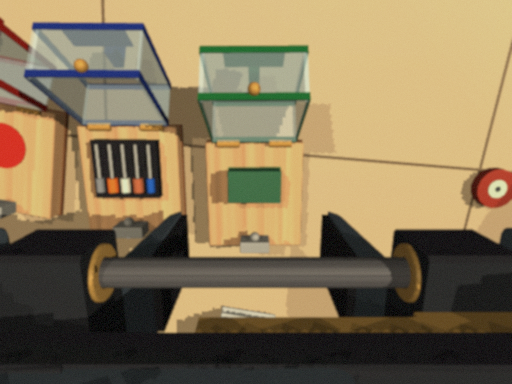

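```bash
python3 -m creep '{"offset":[[-0.0022,0.0525,0],[-0.0022,0.0525,0],[-0.0022,0.0525,0],[-0.0022,0.0525,0],[-0.0022,0.0525,0]],"rotation":[[0,0,0],[0,0,0],[0,0,0],[0,0,0],[0,0,0]]}' 0
python3 -m creep '{"offset":[[0,0,0],[0,0,0],[0,0,0]],"rotation":[[0,0,0],[0,0,0],[0,0,0]]}'
python3 - <<'E'
from h import *
p=camera_params("wrist"); im=save("wrist","w7.png")
r=measure("wrist",im,"red",12,p)
im=save("top","t7.png",(100,150,360,280),3)
measure("top",im,"green",49,near=(580,-47))
print(env.state()["ee_pos"])
for c in r: print(tool([*c[0],3]))
E
```

```text
time_s: 17.18
ee_pos: [567.9, 216.4, 187.4]
ee_rot: [-180.0, -0.2, -175.2]
force: [0.7, 0.2, -0.4]
gripper_width: 90.8
time_s: 17.55
ee_pos: [568.7, 213.6, 188.7]
ee_rot: [-180.0, -0.1, -175.3]
force: [-0.3, 0.7, 0.2]
gripper_width: 91.0
red px [350. 178.] rect [561.3 317.1] moment [561.4 317. ] size [40.8 42.2] long ang 94.7
red px [256. 177.] rect [567.9 215.8] moment [568.  215.8] size [40.1 41.8] long ang 5.6
green px [248. 190.] rect [577.1 -48.2] moment [578. -47.] size [28.4 46.7] long ang 90.5
[568.89921507 213.68121741 189.13131225]
[ -0.94943648 103.59139395 186.11206183]
[  0.69722139   2.22855457 186.13111088]
```

View pics/w7.png

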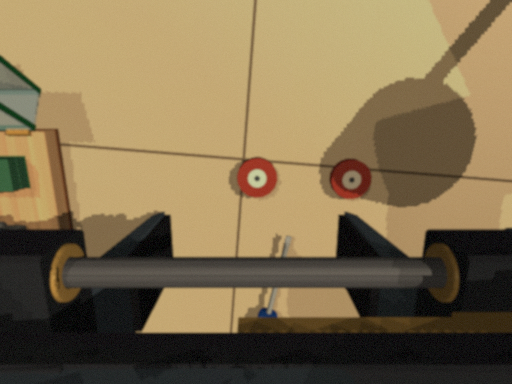

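View pics/t7.png

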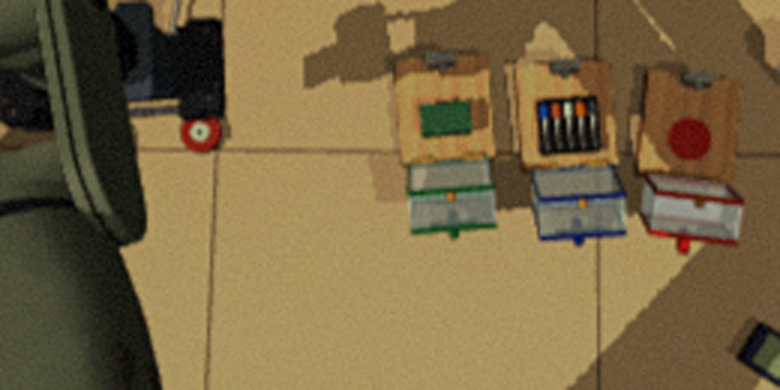

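```bash
python3 -m creep '{"offset":[[0.0005,0.0017,0.06],[0,0,0.06],[0,0,0.04],[0,0,0.025],[0,0,0]],"rotation":[[0,0,0],[0,0,0],[0,0,0],[0,0,0],[0,0,0]]}'
python3 -m creep '{"offset":[[0,0,0],[0,0,0],[0,0,0],[0,0,0],[0,0,0]],"rotation":[[0,0,0],[0,0,0],[0,0,0],[0,0,0],[0,0,0]]}' 1 25
python3 -m creep '{"offset":[[0,0,0],[0,0,-0.015],[0,0,-0.06],[0,0,-0.06],[0,0,-0.06]],"rotation":[[0,0,0],[0,0,0],[0,0,0],[0,0,0],[0,0,0]]}'
```

```text
time_s: 18.27
ee_pos: [567.9, 215.5, 3.0]
ee_rot: [-180.0, -0.1, -175.3]
force: [-0.9, -0.7, -0.4]
gripper_width: 91.1
time_s: 18.9
ee_pos: [568.1, 216.6, 4.4]
ee_rot: [180.0, 0.0, -175.2]
force: [0.5, -0.9, 0.3]
gripper_width: 44.2
time_s: 19.52
ee_pos: [567.9, 216.5, 202.3]
ee_rot: [180.0, 0.1, -175.2]
force: [1.0, 0.5, -0.8]
gripper_width: 42.8
```

```bash
python3 -m creep '{"offset":[[0,0,0],[0,0,0],[-0.0085,-0.0573,0],[-0.0085,-0.0573,0],[-0.0085,-0.0573,0]],"rotation":[[0,0,6.9],[0,0,6.9],[0,0,0],[0,0,0],[0,0,0]]}'
python3 -m creep '{"offset":[[-0.0085,-0.0573,0],[-0.0085,-0.0573,0],[-0.0085,-0.0573,0],[-0.0085,-0.0573,0],[-0.0085,-0.0573,0]],"rotation":[[0,0,0],[0,0,0],[0,0,0],[0,0,0],[0,0,0]]}'
python3 -m creep '{"offset":[[-0.0085,-0.0573,0],[0,0,0],[0,0,0],[0,0,0]],"rotation":[[0,0,0],[0,0,0],[0,0,0],[0,0,0]]}'
python3 - <<'E'
from h import *
p=camera_params("wrist"); im=save("wrist","w8.png")
r=measure("wrist",im,"red",25,p)
P=[]
for i in range(6): s=env.state();P.append(np.r_[s["ee_pos"],s["ee_rot"],s["force"]]); grab_frame("top")
print(np.mean(P,0).round(1),s["gripper_width"])
E
```

```text
time_s: 20.15
ee_pos: [566.1, 41.3, 200.3]
ee_rot: [180.0, 0.1, 171.0]
force: [0.9, -0.2, -0.8]
gripper_width: 43.1
time_s: 20.78
ee_pos: [563.0, -248.7, 200.4]
ee_rot: [-180.0, 0.1, 170.9]
force: [-0.1, 0.3, -0.1]
gripper_width: 43.1
time_s: 21.28
ee_pos: [562.7, -303.2, 199.7]
ee_rot: [180.0, 0.0, 171.0]
force: [-0.3, -0.1, -1.1]
gripper_width: 43.0
red px [254. 230.] rect [ 622.  -313.1] moment [ 621.6 -312.6] size [61.9 92.1] long ang 81.0
red px [254. 178.] rect [ 563.7 -303.5] moment [ 563.8 -304. ] size [42.8 43.1] long ang 81.0
red px [250. 111.] rect [ 493.3 -296.7] moment [ 493.4 -296.2] size [  7.9 110.8] long ang 83.1
red px [248.  58.] rect [ 443.1 -290.7] moment [ 445.1 -291.1] size [ 11.2 104.9] long ang 83.4
[ 5.628e+02 -3.036e+02  1.995e+02  1.800e+02  0.000e+00  1.710e+02
  5.000e-01  3.000e-01 -9.000e-01] 43.08285223914463
```

View pics/w8.png

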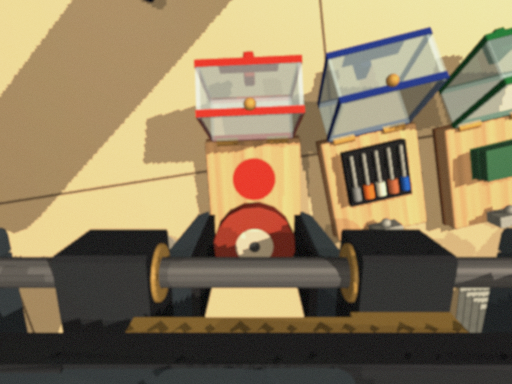

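```bash
python3 -m creep '{"offset":[[-0.001,0,0.06],[0,0,0.055],[0,0,0.035],[0,0,0.012],[0,0,0]],"rotation":[[0,0,0],[0,0,0],[0,0,0],[0,0,0],[0,0,0]]}'
python3 - <<'E'
from h import *
P=[]
for i in range(8): s=env.state();P.append(np.r_[s["ee_pos"],s["ee_rot"],s["force"]]); grab_frame("top")
print(np.mean(P[2:],0).round(1),s["gripper_width"])
E
```

```text
time_s: 22.25
ee_pos: [563.9, -304.9, 37.3]
ee_rot: [180.0, -0.0, 171.0]
force: [-0.1, -0.7, -0.5]
gripper_width: 42.9
[ 5.646e+02 -3.054e+02  3.890e+01 -1.799e+02  2.000e-01  1.710e+02
 -1.000e-01 -0.000e+00 -6.000e-01] 42.78400550760184
```

```bash
python3 -m creep '{"offset":[[0,0.0007,0.005],[0,0,0.002],[0,0,0.001],[0,0,0],[0,0,0]],"rotation":[[0,0,0],[0,0,0],[0,0,0],[0,0,0],[0,0,0]]}'
python3 - <<'E'
from h import *
P=[]
for i in range(8): s=env.state();P.append(np.r_[s["ee_pos"],s["ee_rot"],s["force"]]); grab_frame("top")
print(np.mean(P[2:],0).round(1),s["gripper_width"])
E
```

```text
time_s: 23.28
ee_pos: [563.6, -304.1, 29.4]
ee_rot: [180.0, -0.0, 171.0]
force: [-1.6, 1.2, 2.6]
gripper_width: 42.7
[ 563.6 -304.1   29.4  180.    -0.   171.    -1.8    1.     3.4] 43.19075739297116
```

```bash
python3 -m creep '{"offset":[[0,0,0],[0,0,0],[0,0,0],[0,0,-0.03],[0,0,-0.06]],"rotation":[[0,0,0],[0,0,0],[0,0,0],[0,0,0],[0,0,0]]}' 0.2
python3 -m creep '{"offset":[[0,0,-0.05],[0,0,-0.03],[0,0,0],[0,0,0]],"rotation":[[0,0,0],[0,0,0],[0,0,0],[0,0,0]]}'
python3 - <<'E'
from h import *
p=camera_params("wrist"); im=save("wrist","w9.png")
measure("wrist",im,"red",37,p)
im=save("top","t9.png",(80,150,340,280),3)
measure("top",im,"red",12,near=(561,317)); measure("top",im,"green",49,near=(580,-47))
print(env.state()["ee_pos"])
E
```

```text
time_s: 24.3
ee_pos: [562.2, -303.3, 117.2]
ee_rot: [179.9, -0.4, 171.0]
force: [0.8, -1.2, 1.1]
gripper_width: 73.3
time_s: 24.8
ee_pos: [563.0, -303.8, 197.7]
ee_rot: [179.9, -0.1, 171.0]
force: [0.5, -0.2, -0.1]
gripper_width: 72.8
red px [254. 180.] rect [ 562.9 -303.8] moment [ 562.3 -303.9] size [41.5 43.3] long ang 170.9
red px [251. 111.] rect [ 493.  -296.3] moment [ 493.1 -295.9] size [  7.3 107.4] long ang 83.5
red px [248.  58.] rect [ 444.8 -291. ] moment [ 446.6 -290.9] size [ 10.4 100.7] long ang 83.4
green px [248. 189.] rect [578.5 -47.6] moment [578.  -47.2] size [29.7 47.8] long ang 95.8
[ 562.87319064 -303.71288549  197.04507781]
```

View pics/w9.png

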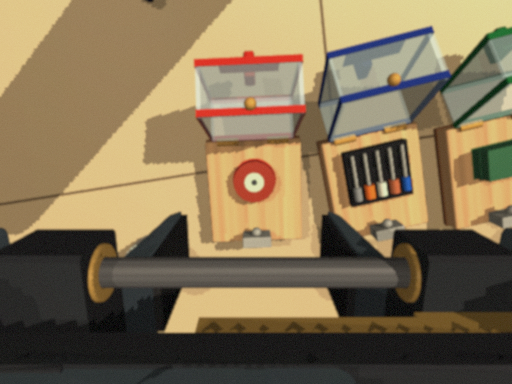

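View pics/t9.png

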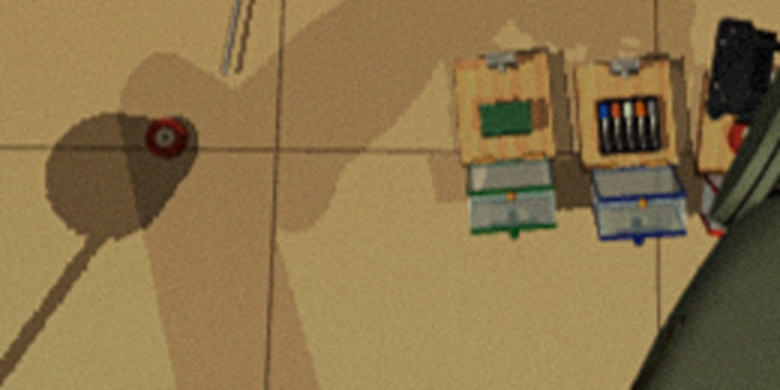

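```bash
python3 -m creep '{"offset":[[0.009,0.0557,0],[0.009,0.0557,0],[0.009,0.0557,0],[0.009,0.0557,0],[0.009,0.0557,0]],"rotation":[[0,0,0],[0,0,0],[0,0,0],[0,0,0],[0,0,0]]}' 0
python3 -m creep '{"offset":[[0.009,0.0557,0],[0.009,0.0557,0],[0.009,0.0557,0],[0.009,0.0557,0],[0.009,0.0557,0]],"rotation":[[0,0,0],[0,0,0],[0,0,0],[0,0,0],[0,0,0]]}' 0
python3 -m creep '{"offset":[[0.009,0.0557,0],[0,0,0],[0,0,0],[0,0,0]],"rotation":[[0,0,0],[0,0,0],[0,0,0],[0,0,0]]}'
python3 - <<'E'
from h import *
p=camera_params("wrist"); im=save("wrist","w10.png")
r=measure("wrist",im,"red",12,p)
P=[]
for i in range(6): s=env.state();P.append(np.r_[s["ee_pos"],s["ee_rot"],s["force"]]); grab_frame("top")
print(np.mean(P,0).round(1)); print(tool([*r[0][0],3]))
E
```

```text
time_s: 25.52
ee_pos: [562.3, -20.3, 197.8]
ee_rot: [-180.0, -0.1, 170.9]
force: [0.3, 0.9, -1.0]
gripper_width: 91.1
time_s: 26.15
ee_pos: [561.6, 261.6, 197.6]
ee_rot: [-179.9, -0.1, 171.0]
force: [-0.2, 0.0, 1.3]
gripper_width: 91.4
time_s: 26.65
ee_pos: [562.3, 314.9, 198.8]
ee_rot: [-179.9, -0.0, 170.9]
force: [0.8, 0.1, 0.7]
gripper_width: 91.2
red px [257. 174.] rect [561.3 317.9] moment [561.4 318. ] size [41.2 41.3] long ang 5.6
[ 5.624e+02  3.154e+02  1.994e+02  6.000e+01  0.000e+00  1.709e+02
 -3.000e-01  1.000e-01  2.000e-01]
[  1.30205395   1.72360854 196.45450058]
```

View pics/w10.png

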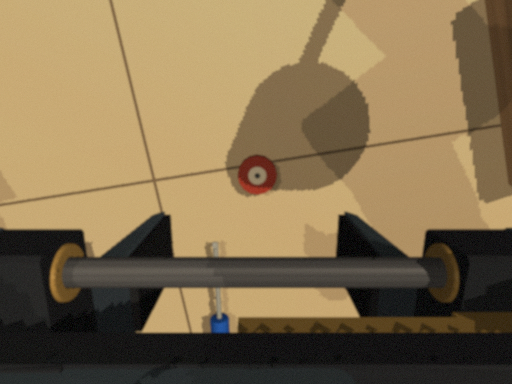

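```bash
python3 -m creep '{"offset":[[0.0013,0.002,0.06],[0,0,0.06],[0,0,0.05],[0,0,0.0255],[0,0,0]],"rotation":[[0,0,0],[0,0,0],[0,0,0],[0,0,0],[0,0,0]]}'
python3 -m creep '{"offset":[[0,0,0],[0,0,0],[0,0,0],[0,0,0],[0,0,0]],"rotation":[[0,0,0],[0,0,0],[0,0,0],[0,0,0],[0,0,0]]}' 1 25
python3 -m creep '{"offset":[[0,0,0],[0,0,-0.015],[0,0,-0.06],[0,0,-0.06],[0,0,-0.06]],"rotation":[[0,0,0],[0,0,0],[0,0,0],[0,0,0],[0,0,0]]}'
```

```text
time_s: 27.62
ee_pos: [561.2, 318.4, 2.8]
ee_rot: [-180.0, -0.0, 170.9]
force: [0.1, 0.1, -0.8]
gripper_width: 91.6
time_s: 28.25
ee_pos: [561.3, 318.6, 3.9]
ee_rot: [180.0, 0.0, 171.0]
force: [0.8, 0.3, -0.8]
gripper_width: 44.0
time_s: 28.88
ee_pos: [561.1, 318.6, 201.8]
ee_rot: [180.0, 0.1, 171.0]
force: [0.2, 1.2, -1.5]
gripper_width: 43.1
```

```bash
python3 -m creep '{"offset":[[-0.009,-0.0558,0],[-0.009,-0.0558,0],[-0.009,-0.0558,0],[-0.009,-0.0558,0],[-0.009,-0.0558,0]],"rotation":[[0,0,0],[0,0,0],[0,0,0],[0,0,0],[0,0,0]]}'
python3 -m creep '{"offset":[[-0.009,-0.0558,0],[-0.009,-0.0558,0],[-0.009,-0.0558,0],[-0.009,-0.0558,0],[-0.009,-0.0558,0]],"rotation":[[0,0,0],[0,0,0],[0,0,0],[0,0,0],[0,0,0]]}'
python3 -m creep '{"offset":[[-0.009,-0.0558,0],[0,0,0.06],[0,0,0.04],[0,0,0],[0,0,0]],"rotation":[[0,0,0],[0,0,0],[0,0,0],[0,0,0],[0,0,0]]}'
python3 - <<'E'
from h import *
p=camera_params("wrist"); im=save("wrist","w11.png")
r=measure("wrist",im,"red",37,p)
P=[]
for i in range(6): s=env.state();P.append(np.r_[s["ee_pos"],s["ee_rot"],s["force"]]); grab_frame("top")
print(np.mean(P,0).round(1),s["gripper_width"])
E
```

```text
time_s: 29.5
ee_pos: [561.7, 34.3, 199.9]
ee_rot: [180.0, 0.1, 171.0]
force: [1.1, -0.3, -1.1]
gripper_width: 43.0
time_s: 30.12
ee_pos: [562.3, -248.4, 199.9]
ee_rot: [-180.0, 0.1, 171.0]
force: [1.1, 0.3, -0.5]
gripper_width: 43.1
time_s: 30.75
ee_pos: [563.9, -303.7, 101.0]
ee_rot: [-179.9, 0.2, 171.0]
force: [0.1, 0.0, -0.4]
gripper_width: 42.8
red px [254. 216.] rect [ 571.7 -305.1] moment [ 572.1 -305.3] size [63.4 64.2] long ang 171.0
red px [248. 109.] rect [ 493.  -297.4] moment [ 493.  -297.1] size [  8.7 121.9] long ang 83.6
red px [244.  27.] rect [ 441.8 -291.3] moment [ 442.  -292.1] size [  7.6 113.1] long ang 83.4
[ 5.638e+02 -3.035e+02  1.010e+02 -1.799e+02  2.000e-01  1.710e+02
  1.000e-01 -1.000e-01 -7.000e-01] 43.183622750131164
```

View pics/w11.png

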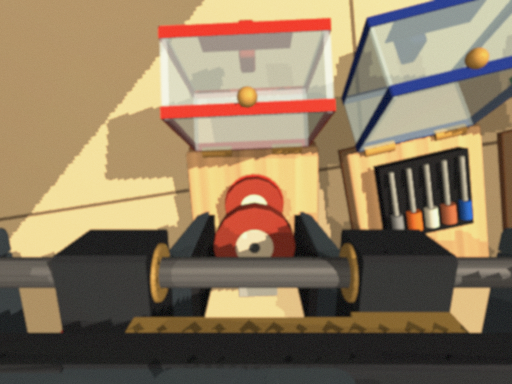

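Aligned. Descend to z≈41.

```bash
python3 -m creep '{"offset":[[0,0,0.03],[0,0,0.02],[0,0,0.005],[0,0,0],[0,0,0]],"rotation":[[0,0,0],[0,0,0],[0,0,0],[0,0,0],[0,0,0]]}'
python3 -m creep '{"offset":[[0,0,0.002],[0,0,0.0015],[0,0,0.001],[0,0,0],[0,0,0]],"rotation":[[0,0,0],[0,0,0],[0,0,0],[0,0,0],[0,0,0]]}'
python3 - <<'E'
from h import *
P=[]
for i in range(8): s=env.state();P.append(np.r_[s["ee_pos"],s["ee_rot"],s["force"]]); grab_frame("top")
print(np.mean(P[2:],0).round(1),s["gripper_width"])
E
```

```text
time_s: 31.72
ee_pos: [563.3, -303.5, 44.8]
ee_rot: [-180.0, 0.1, 171.0]
force: [0.3, 0.2, -0.8]
gripper_width: 43.1
time_s: 32.35
ee_pos: [562.8, -303.2, 40.8]
ee_rot: [-180.0, 0.1, 171.0]
force: [-2.2, 0.3, 6.9]
gripper_width: 42.9
[ 5.628e+02 -3.032e+02  4.080e+01 -1.800e+02  1.000e-01  1.710e+02
 -1.900e+00  1.200e+00  7.200e+00] 42.92345533110692
```

```bash
python3 -m creep '{"offset":[[0,0,0],[0,0,0],[0,0,0],[0,0,-0.03],[0,0,-0.06]],"rotation":[[0,0,0],[0,0,0],[0,0,0],[0,0,0],[0,0,0]]}' 0.2
python3 -m creep '{"offset":[[0,0,-0.05],[0,0,-0.02],[0,0,0],[0,0,0]],"rotation":[[0,0,0],[0,0,0],[0,0,0],[0,0,0]]}'
python3 - <<'E'
from h import *
p=camera_params("wrist"); im=save("wrist","w12.png")
measure("wrist",im,"red",49,p); measure("wrist",im,"green",49,p)
save("scene","s12.png",(100,100,450,340),2.2)
im=save("top","t12.png")
print(env.state()["ee_pos"])
E
```

```text
time_s: 33.38
ee_pos: [560.9, -302.1, 127.1]
ee_rot: [179.9, -0.4, 171.0]
force: [0.6, -0.8, 0.4]
gripper_width: 72.8
time_s: 33.88
ee_pos: [561.8, -302.7, 197.5]
ee_rot: [179.9, -0.2, 171.0]
force: [-0.5, 0.7, -0.8]
gripper_width: 72.9
red px [254. 182.] rect [ 561.1 -303. ] moment [ 561.3 -303.3] size [41.1 43.8] long ang 170.9
red px [249. 113.] rect [ 493.4 -296.6] moment [ 493.4 -296.2] size [  7.1 104.3] long ang 83.5
red px [247.  59.] rect [ 446.5 -291. ] moment [ 448.5 -291. ] size [10.7 97.1] long ang 83.4
green px [493. 162.] rect [578.8 -68. ] moment [578.3 -67.3] size [34.  37.6] long ang 93.7
green px [482. 102.] rect [518.4 -79.2] moment [516.7 -76. ] size [ 6.6 64.1] long ang 122.0
green px [473.  57.] rect [477.3 -87.8] moment [471.5 -79.2] size [13.3 76.6] long ang 122.0
[ 561.91551117 -302.73423229  197.38282922]
```

View pics/w12.png

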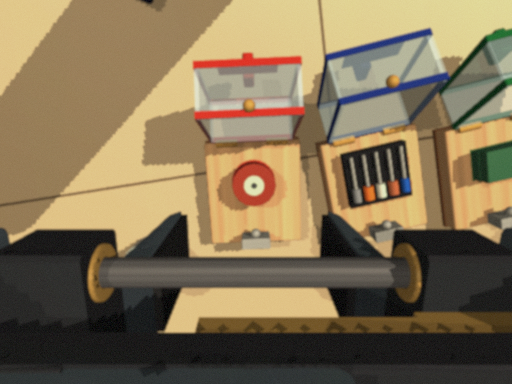

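View pics/s12.png

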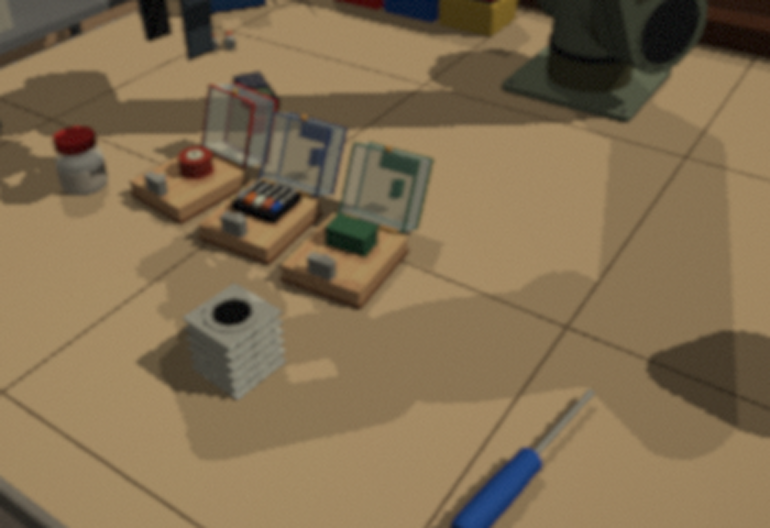

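View pics/t12.png

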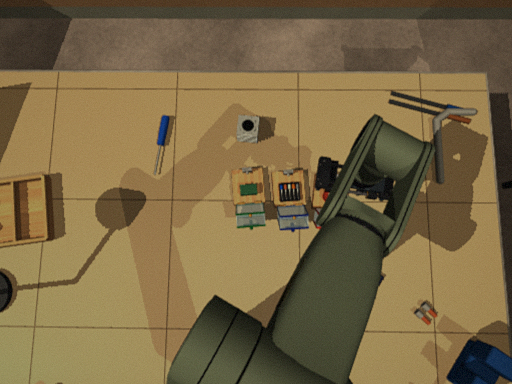

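```bash
cat >> h.py <<'E'
def strips(n,im,p,lo,hi,z,mn=60):
    hsv=cv2.cvtColor(im,cv2.COLOR_BGR2HSV); m=cv2.inRange(hsv,lo,hi)
    cs,_=cv2.findContours(m,cv2.RETR_EXTERNAL,cv2.CHAIN_APPROX_NONE)
    for c in cs:
        if cv2.contourArea(c)<mn: continue
        pts=np.array([ray(n,q,z,p)[:2] for q in c[:,0,:].astype(float)],np.float32)
        v=cv2.fitLine(pts,cv2.DIST_HUBER,0,.01,.01).ravel(); (x,y),(w,h),a=cv2.minAreaRect(pts)
        print("px",c[:,0].mean(0).round(0),"c",np.round([x,y],1),"size",np.round([w,h],1),"fit ang",np.degrees(np.arctan2(v[1],v[0]))%180)
E
python3 - <<'E'
from h import *
p=camera_params("wrist"); im=cv2.imread("pics/w12.png")
print("blue");strips("wrist",im,p,(105,120,60),(130,255,255),60)
print("red");strips("wrist",im,p,(0,150,90),(6,255,255),60)
print("black");strips("wrist",im[:215],p,(0,0,0),(180,255,40),35)
k=cv2.resize(im[90:250,190:512],None,fx=2.4,fy=2.4,interpolation=cv2.INTER_CUBIC); cv2.imwrite("pics/w12z.png",k)
E
```

```text
blue
px [405. 185.] c [ 584.  -158.5] size [ 7.7 14.8] fit ang 17.044441
px [394.  89.] c [ 493.2 -165.3] size [  6.1 100.1] fit ang 93.43392
px [378.  44.] c [ 454.2 -176.7] size [ 4.  91.5] fit ang 94.502144
red
px [253. 183.] c [ 558.8 -302.7] size [39.6 42.3] fit ang 178.62018
px [249. 113.] c [ 493.4 -296.5] size [100.7   6.8] fit ang 83.41346
px [247.  62.] c [ 448.1 -291. ] size [93.8 10.2] fit ang 83.48003
black
px [371. 166.] c [ 575.1 -177.3] size [56.  63.3] fit ang 122.32927
```

View pics/w12z.png

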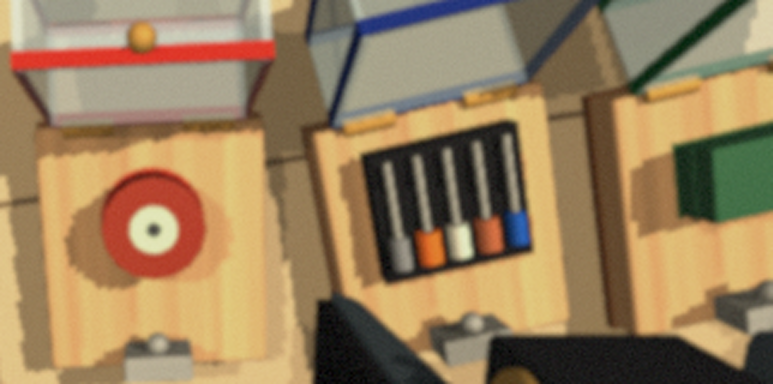

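```bash
python3 - <<'E'
from h import *
p=camera_params("wrist")
def pr(n,A,B,z=27):
    a,b=[ray("wrist",q,z,p) for q in (A,B)]; d=(b-a)[:2]; print(n,((a+b)/2).round(1),np.hypot(*d).round(1),np.degrees(np.arctan2(d[1],d[0])).round(1))
pr("disc",(225.4,145),(282.5,143)); pr("bits",(344.2,141.7),(395.4,130.4))
# posts top z=47 
for n,q in (("dpost",(255.5,237)),("bpost",(384,224))): print(n,ray("wrist",q,47,p).round(1))
c=-p["R"].T@p["t"]
print("top cover free rim", ray("wrist",(249,113),26+80,p).round(0), ray("wrist",(249,62),89,p).round(0), ray("wrist",(378,44),89,p).round(0))
E
```

```text
disc [ 525.2 -296.9   27. ] 59.2 82.9
bits [ 536.  -177.9   27. ] 53.0 93.4
dpost [ 619.1 -310.2   47. ]
bpost [ 626.  -176.3   47. ]
top cover free rim [ 494. -296.  106.] [ 455. -290.   89.] [ 458. -187.   89.]
```

```bash
python3 -m creep '{"offset":[[0,0,0],[0.0466,0.007,0],[0.0466,0.007,0],[0.0466,0.007,0],[0,0,0]],"rotation":[[0,0,-2.2],[0,0,0],[0,0,0],[0,0,0],[0,0,0]]}' 1 30
python3 -m creep '{"offset":[[0,0,0.05],[0,0,0.04],[0,0,0.025],[0,0,0],[0,0,0]],"rotation":[[0,0,0],[0,0,0],[0,0,0],[0,0,0],[0,0,0]]}'
python3 - <<'E'
from h import *
save("wrist","w13.png");save("scene","s13.png",(150,100,350,250),3.5)
s=env.state();print(s["ee_pos"])
E
```

```text
time_s: 34.65
ee_pos: [423.1, -264.3, 198.6]
ee_rot: [179.9, -0.2, 173.1]
force: [-0.3, -1.4, 0.2]
gripper_width: 25.7
time_s: 35.28
ee_pos: [427.5, -266.2, 84.8]
ee_rot: [-180.0, 0.1, 173.2]
force: [0.1, 0.3, 1.1]
gripper_width: 0.0
[ 427.44966451 -266.23890807   85.39467659]
```

View pics/w13.png

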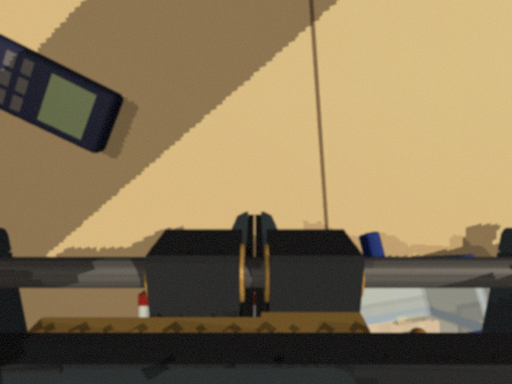

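View pics/s13.png

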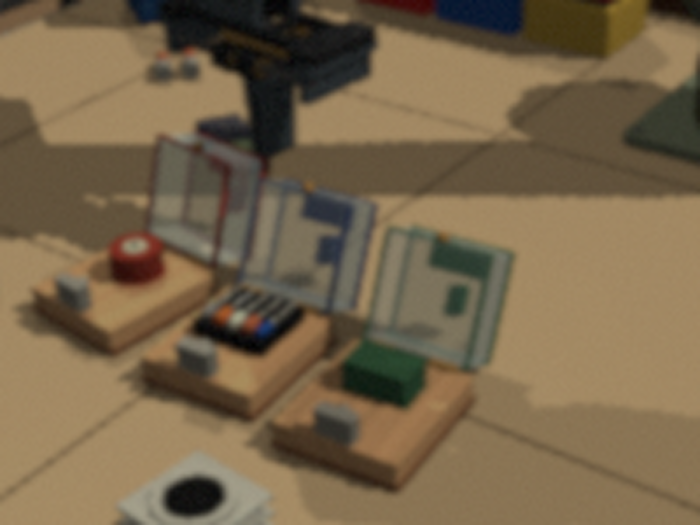

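```bash
python3 -m creep '{"offset":[[-0.017,0,-0.001],[-0.010,0,-0.007],[-0.010,0,-0.007],[-0.0105,0,-0.006],[-0.0105,0,-0.005]],"rotation":[[0,0,0],[0,0,0],[0,0,0],[0,0,0],[0,0,0]]}'
python3 - <<'E'
from h import *
save("scene","s14.png",(150,100,350,250),3.5)
s=env.state();print(s["ee_pos"])
E
```

```text
time_s: 36.0
ee_pos: [484.8, -272.6, 110.7]
ee_rot: [-180.0, 0.0, 173.2]
force: [-0.9, 0.5, -0.2]
gripper_width: 0.1
[ 486.60276184 -273.18108039  111.39901524]
```

View pics/s14.png

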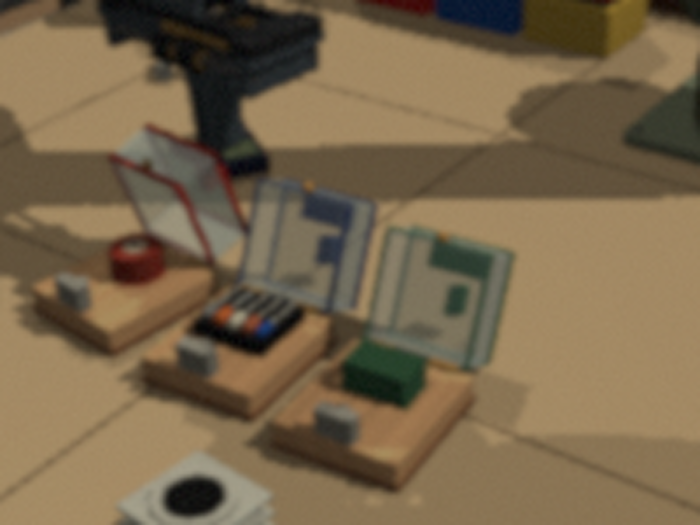

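```bash
python3 -m creep '{"offset":[[-0.0115,0,-0.003],[-0.0115,0,-0.003],[-0.0125,0,0],[-0.0125,0,0.0015],[-0.012,0,0.004]],"rotation":[[0,0,0],[0,0,0],[0,0,0],[0,0,0],[0,0,0]]}'
python3 -m creep '{"offset":[[-0.012,0,0.0045],[-0.0105,0,0.007],[-0.0105,0,0.0075],[-0.0075,0,0.009],[0,0,0]],"rotation":[[0,0,0],[0,0,0],[0,0,0],[0,0,0],[0,0,0]]}'
python3 - <<'E'
from h import *
save("scene","s15.png",(150,100,350,250),3.5)
s=env.state();print(s["ee_pos"],s["force"])
E
```

```text
time_s: 36.67
ee_pos: [544.5, -279.7, 110.5]
ee_rot: [180.0, 0.0, 173.2]
force: [-0.7, 0.0, 0.3]
gripper_width: 0.6
time_s: 37.3
ee_pos: [583.8, -284.3, 81.7]
ee_rot: [180.0, -0.1, 173.2]
force: [-0.9, -0.1, 0.1]
gripper_width: 0.3
[ 583.50822808 -284.34594921   82.13929578] [-0.23959086  0.06063242 -0.19730192]
```

View pics/s15.png

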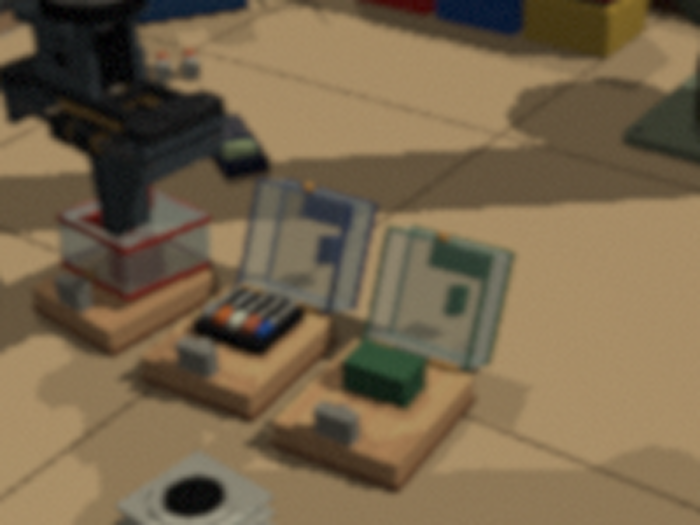

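```bash
python3 -m creep '{"offset":[[0,0,-0.03],[-0.011,-0.022,0],[0,0,0.015],[0,0,0.01],[0,0,0]],"rotation":[[0,0,0],[0,0,0],[0,0,0],[0,0,0],[0,0,0]]}'
python3 -m creep '{"offset":[[0,0,0.004],[0,0,0.002],[0,0,0.002],[0,0,0],[0,0,0]],"rotation":[[0,0,0],[0,0,0],[0,0,0],[0,0,0],[0,0,0]]}'
```

```text
time_s: 37.98
ee_pos: [590.4, -306.3, 85.5]
ee_rot: [179.9, -0.3, 173.2]
force: [-0.8, -0.6, 0.6]
gripper_width: 0.7
time_s: 38.6
ee_pos: [592.5, -307.6, 80.2]
ee_rot: [180.0, 0.1, 173.2]
force: [1.1, 0.4, 2.7]
gripper_width: 0.2
```

Contact beginning; press in small steps.

```bash
python3 -m creep '{"offset":[[0,0,0.002],[0,0,0.001],[0,0,0]],"rotation":[[0,0,0],[0,0,0],[0,0,0]]}'
python3 -m creep '{"offset":[[0,0,0.002],[0,0,0.001],[0,0,0]],"rotation":[[0,0,0],[0,0,0],[0,0,0]]}'
```

```text
time_s: 38.98
ee_pos: [593.6, -307.7, 78.3]
ee_rot: [-180.0, 0.2, 173.1]
force: [1.3, 1.5, 6.6]
gripper_width: 0.5
time_s: 39.35
ee_pos: [594.4, -308.2, 75.3]
ee_rot: [-179.9, 0.4, 173.2]
force: [3.0, 0.7, 5.4]
gripper_width: 0.2
```

```bash
python3 -m creep '{"offset":[[0,0,0.0015],[0,0,0.0015],[0,0,0]],"rotation":[[0,0,0],[0,0,0],[0,0,0]]}'
python3 -m creep '{"offset":[[0,0,0.001],[0,0,0.001],[0,0,0]],"rotation":[[0,0,0],[0,0,0],[0,0,0]]}'
```

```text
time_s: 39.72
ee_pos: [592.8, -308.1, 72.1]
ee_rot: [-179.9, 0.1, 173.2]
force: [1.8, 0.3, 8.6]
gripper_width: 0.5
time_s: 40.1
ee_pos: [592.9, -308.2, 72.0]
ee_rot: [-179.9, 0.2, 173.2]
force: [-0.2, 2.8, 16.2]
gripper_width: 0.2
```

```bash
python3 -m creep '{"offset":[[0,0,0.001],[0,0,0],[0,0,0]],"rotation":[[0,0,0],[0,0,0],[0,0,0]]}'
python3 -m creep '{"offset":[[0,0,-0.01],[0,0,-0.04],[0,0,-0.06],[0,0,0],[0,0,0]],"rotation":[[0,0,0],[0,0,0],[0,0,0],[0,0,0],[0,0,0]]}'
python3 - <<'E'
from h import *
save("scene","s16.png",(150,100,350,250),3.5);save("wrist","w16.png")
s=env.state();print(s["ee_pos"],s["force"])
E
```

```text
time_s: 40.48
ee_pos: [592.9, -308.2, 71.8]
ee_rot: [-179.9, 0.2, 173.2]
force: [-2.4, 2.3, 20.4]
gripper_width: 0.7
time_s: 41.1
ee_pos: [590.9, -307.4, 176.5]
ee_rot: [180.0, -0.2, 173.2]
force: [-0.2, -0.3, -0.8]
gripper_width: 0.3
[ 590.67454236 -307.12799039  175.34413385] [ 0.01235964  0.41719435 -0.15582961]
```

View pics/s16.png

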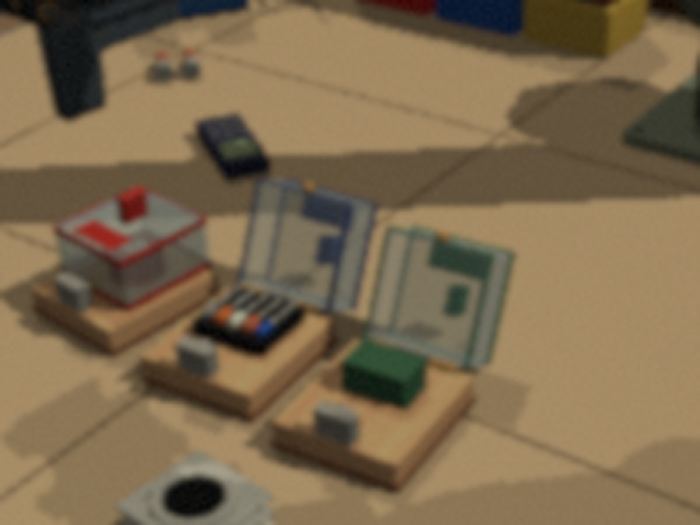

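View pics/w16.png

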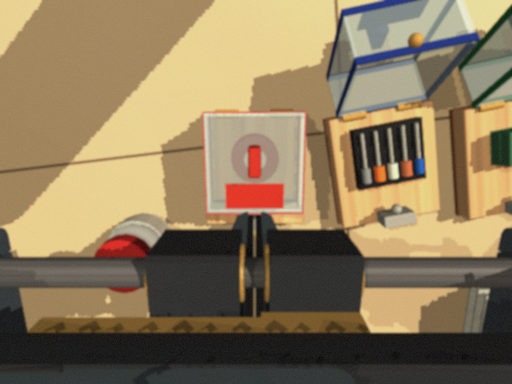

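```bash
python3 -m creep '{"offset":[[0,0,0],[0.0388,0.0386,0],[0.0388,0.0386,0],[0.0388,0.0386,0],[0.0388,0.0386,0]],"rotation":[[0,0,-10.2],[0,0,0],[0,0,0],[0,0,0],[0,0,0]]}'
python3 -m creep '{"offset":[[0,0,0],[0,0,0.05],[0,0,0.04],[0,0,0.009],[0,0,0]],"rotation":[[0,0,0],[0,0,0],[0,0,0],[0,0,0],[0,0,0]]}'
python3 - <<'E'
from h import *
p=camera_params("scene")
save("scene","s17.png",(150,100,350,250),3.5)
s=env.state();print(s["ee_pos"],s["ee_rot"])
E
```

```text
time_s: 41.82
ee_pos: [425.5, -161.1, 176.1]
ee_rot: [179.9, -0.2, -176.7]
force: [0.2, 0.5, 0.3]
gripper_width: 0.2
time_s: 42.45
ee_pos: [428.5, -163.0, 78.4]
ee_rot: [180.0, -0.0, -176.7]
force: [-0.1, -0.2, 0.1]
gripper_width: 0.2
[ 429.04748471 -163.20371269   79.2880875 ] [-1.79969608e+02  6.38851429e-02 -1.76651046e+02]
```

View pics/s17.png

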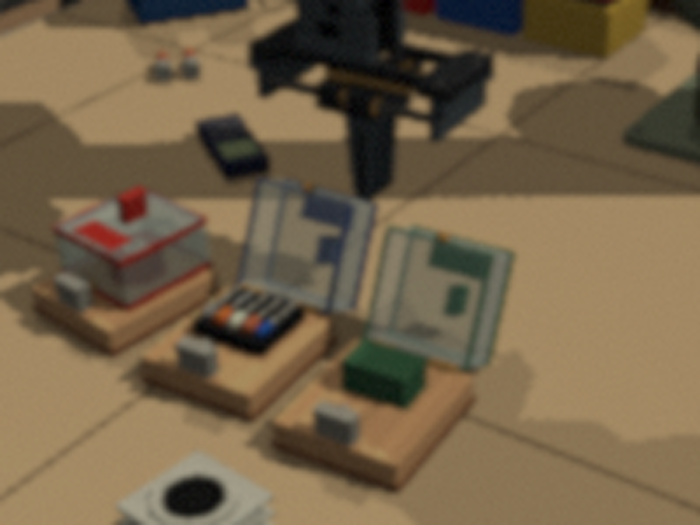

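```bash
python3 -m creep '{"offset":[[-0.011,0,-0.003],[-0.011,0,-0.005],[-0.010,0,-0.007],[-0.010,0,-0.007],[-0.0105,0,-0.006]],"rotation":[[0,0,0],[0,0,0],[0,0,0],[0,0,0],[0,0,0]]}'
python3 -m creep '{"offset":[[-0.0105,0,-0.005],[-0.0115,0,-0.003],[-0.0115,0,-0.003],[-0.0125,0,0]],"rotation":[[0,0,0],[0,0,0],[0,0,0],[0,0,0]]}'
python3 - <<'E'
from h import *
p=camera_params("scene")
save("scene","s18.png",(150,100,350,250),3.5)
s=env.state();print(s["ee_pos"],s["ee_rot"])
E
```

```text
time_s: 43.12
ee_pos: [481.9, -159.6, 107.7]
ee_rot: [-180.0, 0.1, -176.6]
force: [-1.2, 0.3, -0.3]
gripper_width: 0.4
time_s: 43.62
ee_pos: [527.3, -156.8, 117.9]
ee_rot: [-180.0, 0.0, -176.6]
force: [-0.3, -0.5, 0.1]
gripper_width: 0.1
[ 529.12235056 -156.8717975   117.81885792] [-1.79976779e+02  1.51385473e-01 -1.76632175e+02]
```

View pics/s18.png

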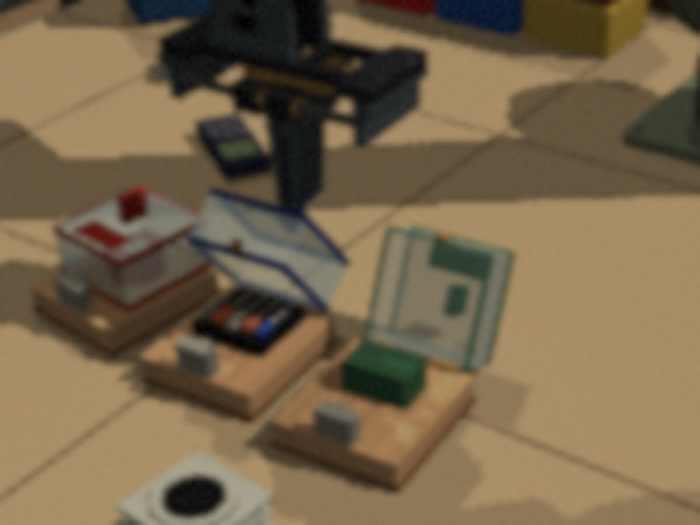

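```bash
python3 -m creep '{"offset":[[-0.0125,0,0.003],[-0.012,0,0.004],[-0.012,0,0.0045],[-0.0105,0,0.007],[-0.0105,0,0.0075]],"rotation":[[0,0,0],[0,0,0],[0,0,0],[0,0,0],[0,0,0]]}'
python3 -m creep '{"offset":[[-0.0075,0,0.009],[0,0,0],[0,0,0]],"rotation":[[0,0,0],[0,0,0],[0,0,0]]}'
```

```text
time_s: 44.3
ee_pos: [584.3, -153.4, 91.0]
ee_rot: [180.0, -0.0, -176.6]
force: [-0.0, -0.5, 0.2]
gripper_width: 0.6
time_s: 44.68
ee_pos: [590.9, -153.0, 82.6]
ee_rot: [180.0, -0.0, -176.6]
force: [-0.4, -0.7, -0.3]
gripper_width: 0.3
```

```bash
python3 -m creep '{"offset":[[0,0,-0.03],[-0.011,-0.0215,0],[0,0,0.015],[0,0,0.01],[0,0,0]],"rotation":[[0,0,0],[0,0,0],[0,0,0],[0,0,0],[0,0,0]]}'
python3 -m creep '{"offset":[[0,0,0.004],[0,0,0.003],[0,0,0.002],[0,0,0.001],[0,0,0]],"rotation":[[0,0,0],[0,0,0],[0,0,0],[0,0,0],[0,0,0]]}'
python3 -m creep '{"offset":[[0,0,0.002],[0,0,0.002],[0,0,0]],"rotation":[[0,0,0],[0,0,0],[0,0,0]]}'
```

```text
time_s: 45.3
ee_pos: [601.7, -172.8, 85.7]
ee_rot: [179.9, -0.2, -176.6]
force: [-0.6, -0.7, -0.2]
gripper_width: 0.6
time_s: 45.92
ee_pos: [604.7, -173.6, 79.1]
ee_rot: [-180.0, 0.2, -176.7]
force: [1.0, 2.3, 5.4]
gripper_width: 0.1
time_s: 46.3
ee_pos: [605.6, -173.9, 75.2]
ee_rot: [-179.9, 0.3, -176.6]
force: [3.0, 1.5, 4.4]
gripper_width: 0.4
```

```bash
python3 -m creep '{"offset":[[0,0,0.0015],[0,0,0.0015],[0,0,0]],"rotation":[[0,0,0],[0,0,0],[0,0,0]]}'
python3 -m creep '{"offset":[[0,0,0.001],[0,0,0.001],[0,0,0]],"rotation":[[0,0,0],[0,0,0],[0,0,0]]}'
python3 -m creep '{"offset":[[0,0,0.001],[0,0,0],[0,0,0]],"rotation":[[0,0,0],[0,0,0],[0,0,0]]}'
```

```text
time_s: 46.68
ee_pos: [603.8, -174.1, 72.1]
ee_rot: [-180.0, 0.1, -176.6]
force: [0.9, 1.5, 10.6]
gripper_width: 0.4
time_s: 47.05
ee_pos: [603.9, -174.1, 71.9]
ee_rot: [-180.0, 0.1, -176.6]
force: [-1.9, 2.4, 19.6]
gripper_width: 0.4
time_s: 47.42
ee_pos: [604.0, -174.1, 71.8]
ee_rot: [-179.9, 0.2, -176.6]
force: [-3.2, 2.9, 23.4]
gripper_width: 0.7
```

```bash
python3 -m creep '{"offset":[[0,0,-0.01],[0,0,-0.05],[0,0,-0.055],[0,0,0],[0,0,0]],"rotation":[[0,0,0],[0,0,0],[0,0,0],[0,0,-1.4],[0,0,0]]}'
python3 - <<'E'
from h import *
save("scene","s19.png",(150,100,350,250),3.5)
im=save("wrist","w19.png"); p=camera_params("wrist")
s=env.state();print(s["ee_pos"],s["ee_rot"])
E
python3 -m creep '{"offset":[[0.0395,0.0375,0],[0.0395,0.0375,0],[0.0395,0.0375,0],[0.0395,0.0375,0],[0,0,0]],"rotation":[[0,0,0],[0,0,0],[0,0,0],[0,0,0],[0,0,0]]}'
```

```text
time_s: 48.05
ee_pos: [602.1, -173.7, 181.2]
ee_rot: [179.9, -0.2, -175.3]
force: [-0.9, 0.4, -0.3]
gripper_width: 0.6
[ 601.90265254 -173.53524594  180.30714601] [ 179.89764889   -0.27424257 -175.25988275]
time_s: 48.78
ee_pos: [429.3, -35.8, 181.2]
ee_rot: [179.9, -0.3, -175.1]
force: [1.5, 0.0, 0.6]
gripper_width: 0.1
```

View pics/s19.png

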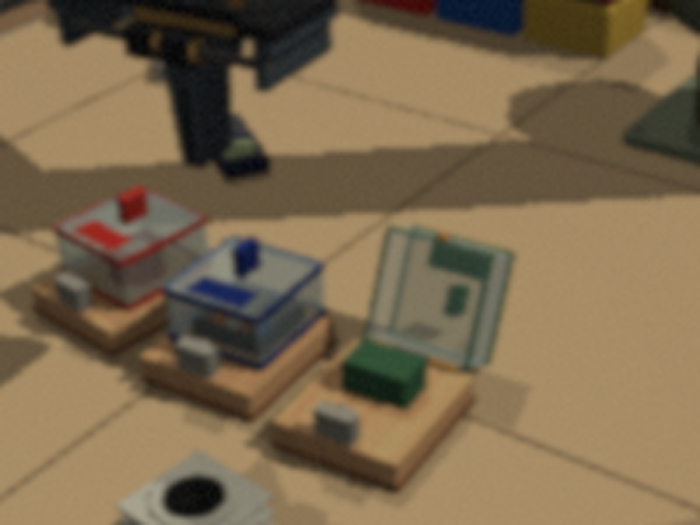

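View pics/w19.png

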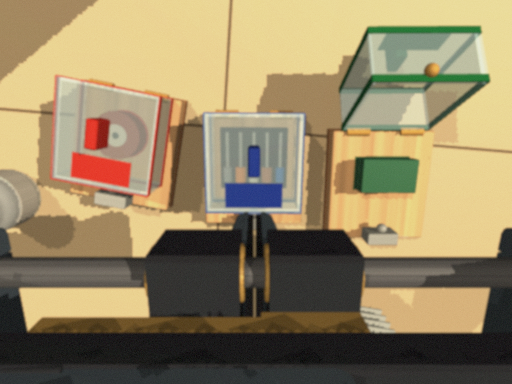

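```bash
python3 -m creep '{"offset":[[0,0,0],[0,0,0.05],[0,0,0.04],[0,0,0.012],[0,0,0]],"rotation":[[0,0,0],[0,0,0],[0,0,0],[0,0,0],[0,0,0]]}'
python3 -m creep '{"offset":[[-0.011,0,-0.003],[-0.011,0,-0.005],[-0.010,0,-0.007],[-0.010,0,-0.007],[-0.0105,0,-0.006]],"rotation":[[0,0,0],[0,0,0],[0,0,0],[0,0,0],[0,0,0]]}'
python3 -m creep '{"offset":[[-0.0105,0,-0.005],[-0.0115,0,-0.003],[-0.0115,0,-0.003],[-0.0125,0,0]],"rotation":[[0,0,0],[0,0,0],[0,0,0],[0,0,0]]}'
python3 - <<'E'
from h import *
save("scene","s20.png",(150,100,350,250),3.5)
s=env.state();print(s["ee_pos"])
E
```

```text
time_s: 49.4
ee_pos: [434.2, -37.9, 80.3]
ee_rot: [180.0, -0.1, -175.3]
force: [-0.5, -0.5, -0.3]
gripper_width: 0.8
time_s: 50.02
ee_pos: [487.2, -33.0, 110.7]
ee_rot: [-180.0, 0.1, -175.2]
force: [-0.8, 0.3, -0.1]
gripper_width: 0.4
time_s: 50.52
ee_pos: [532.7, -29.2, 119.8]
ee_rot: [180.0, 0.0, -175.2]
force: [-0.1, -0.6, -0.2]
gripper_width: 0.4
[534.5239101  -29.15522741 119.74981595]
```

View pics/s20.png

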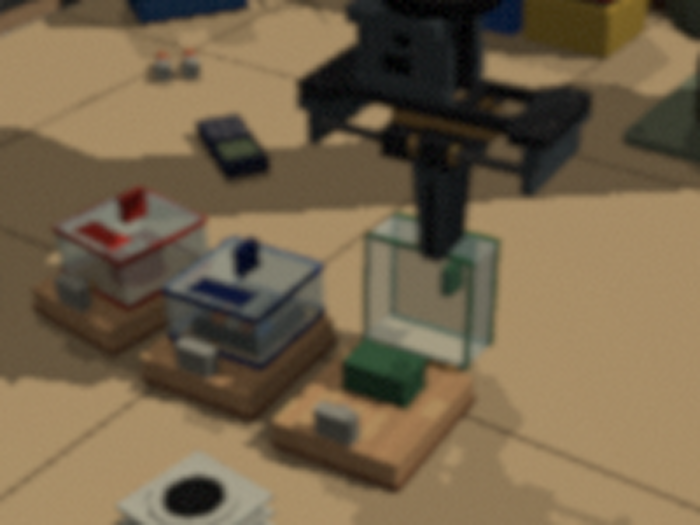

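```bash
python3 -m creep '{"offset":[[0,0,-0.02],[0.045,0,0],[0.038,0,0],[0,0,0],[0,0,0]],"rotation":[[0,0,0],[0,0,0],[0,0,0],[0,0,0],[0,0,0]]}'
python3 - <<'E'
from h import *
save("scene","s21.png",(150,100,350,250),3.5)
p=camera_params("wrist");im=save("wrist","w21.png")
s=env.state();print(s["ee_pos"])
E
```

```text
time_s: 51.2
ee_pos: [449.9, -36.2, 140.0]
ee_rot: [-180.0, 0.1, -175.2]
force: [-0.0, 0.1, 0.2]
gripper_width: 0.4
[450.20767107 -36.17855613 139.80714637]
```

View pics/s21.png

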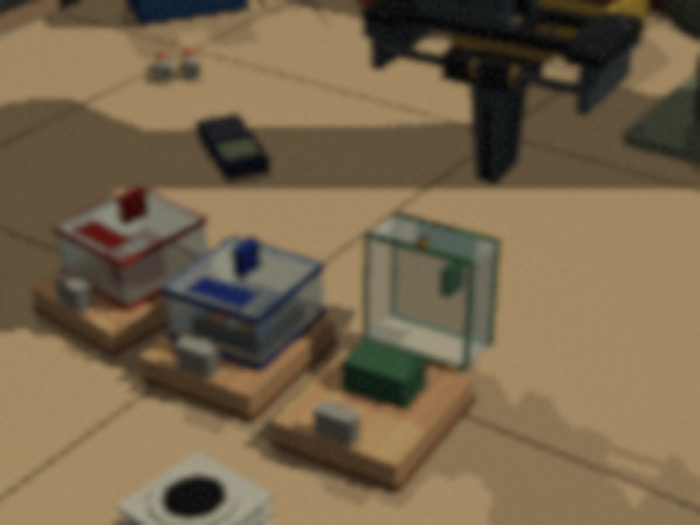

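View pics/w21.png

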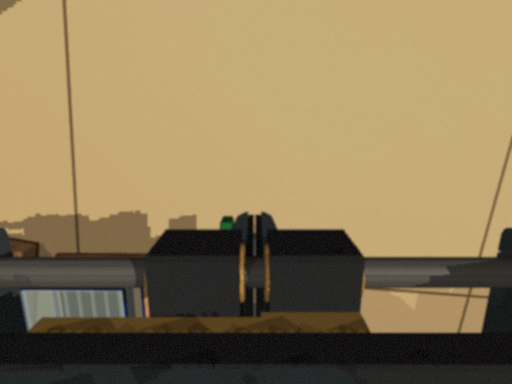

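```bash
python3 -m creep '{"offset":[[0.004,0,0.03],[0,0,0.024],[0,0,0],[0,0,0]],"rotation":[[0,0,0],[0,0,0],[0,0,0],[0,0,0]]}'
python3 -m creep '{"offset":[[-0.010,0,0],[-0.010,0,-0.002],[-0.010,0,-0.004],[-0.010,0,-0.006],[0,0,0]],"rotation":[[0,0,0],[0,0,0],[0,0,0],[0,0,0],[0,0,0]]}'
python3 - <<'E'
from h import *
save("scene","s22.png",(150,100,350,250),3.5)
s=env.state();print(s["ee_pos"],s["force"])
E
```

```text
time_s: 51.8
ee_pos: [446.1, -36.5, 86.3]
ee_rot: [-180.0, 0.1, -175.2]
force: [-0.3, 0.4, 0.6]
gripper_width: 0.2
time_s: 52.42
ee_pos: [486.6, -33.1, 98.4]
ee_rot: [-180.0, 0.2, -175.2]
force: [0.9, -0.0, -0.6]
gripper_width: 0.4
[485.77930368 -33.1555781   98.039811  ] [-0.64719193  0.11661787 -0.21176362]
```

View pics/s22.png

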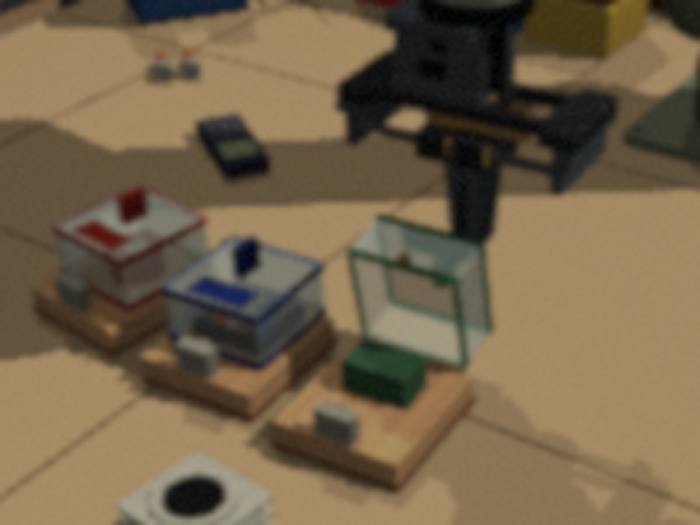

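```bash
python3 -m creep '{"offset":[[-0.010,0,-0.007],[-0.0115,0,-0.0045],[-0.0118,0,-0.003],[-0.0125,0,-0.001],[-0.0125,0,0.0005]],"rotation":[[0,0,0],[0,0,0],[0,0,0],[0,0,0],[0,0,0]]}'
python3 - <<'E'
from h import *
save("scene","s23.png",(150,100,350,250),3.5)
s=env.state();print(s["ee_pos"],s["force"])
E
```

```text
time_s: 53.1
ee_pos: [544.1, -28.2, 112.8]
ee_rot: [180.0, 0.0, -175.2]
force: [-0.7, -0.6, 0.6]
gripper_width: 0.6
[545.87696039 -28.19606188 112.69068946] [1.93344622 0.57927805 0.77141653]
```

View pics/s23.png

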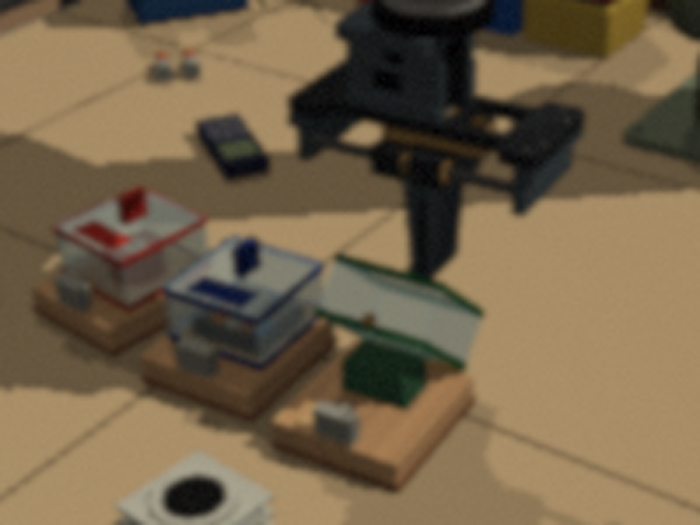

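```bash
python3 -m creep '{"offset":[[-0.012,0,0.003],[-0.012,0,0.004],[-0.0105,0,0.007],[-0.0105,0,0.0075],[-0.0075,0,0.009]],"rotation":[[0,0,0],[0,0,0],[0,0,0],[0,0,0],[0,0,0]]}'
python3 -m creep '{"offset":[[0,0,0],[0,0,0]],"rotation":[[0,0,0],[0,0,0]]}'
```

```text
time_s: 53.78
ee_pos: [596.2, -23.9, 81.6]
ee_rot: [180.0, 0.0, -175.2]
force: [-1.0, 0.7, 0.5]
gripper_width: 0.6
time_s: 54.02
ee_pos: [595.0, -24.0, 82.1]
ee_rot: [180.0, -0.0, -175.2]
force: [-0.2, -0.1, 0.4]
gripper_width: 0.5
```

```bash
python3 -m creep '{"offset":[[0,0,-0.03],[-0.0125,-0.022,0],[0,0,0.015],[0,0,0.01],[0,0,0]],"rotation":[[0,0,0],[0,0,0],[0,0,0],[0,0,0],[0,0,0]]}'
python3 -m creep '{"offset":[[0,0,0.004],[0,0,0.003],[0,0,0.002],[0,0,0.001],[0,0,0]],"rotation":[[0,0,0],[0,0,0],[0,0,0],[0,0,0],[0,0,0]]}'
python3 -m creep '{"offset":[[0,0,0.002],[0,0,0.002],[0,0,0]],"rotation":[[0,0,0],[0,0,0],[0,0,0]]}'
```

```text
time_s: 54.65
ee_pos: [607.7, -44.2, 85.3]
ee_rot: [179.9, -0.2, -175.2]
force: [-0.6, 0.6, -0.3]
gripper_width: 0.4
time_s: 55.28
ee_pos: [610.8, -44.5, 78.6]
ee_rot: [180.0, 0.2, -175.2]
force: [0.7, 0.8, 4.4]
gripper_width: 0.5
time_s: 55.65
ee_pos: [611.3, -44.7, 74.5]
ee_rot: [-180.0, 0.3, -175.2]
force: [1.9, 0.0, 2.4]
gripper_width: 0.6
```

```bash
python3 -m creep '{"offset":[[0,0,0.0015],[0,0,0.0015],[0,0,0]],"rotation":[[0,0,0],[0,0,0],[0,0,0]]}'
python3 -m creep '{"offset":[[0,0,0.001],[0,0,0.001],[0,0,0]],"rotation":[[0,0,0],[0,0,0],[0,0,0]]}'
```

```text
time_s: 56.02
ee_pos: [610.1, -44.9, 72.0]
ee_rot: [-180.0, 0.1, -175.2]
force: [-1.5, 1.4, 11.3]
gripper_width: 0.5
time_s: 56.4
ee_pos: [610.2, -44.9, 71.8]
ee_rot: [-180.0, 0.2, -175.2]
force: [-3.7, 1.1, 21.0]
gripper_width: 0.3
```

```bash
python3 -m creep '{"offset":[[0,0,-0.01],[0,0,-0.05],[0,0,-0.06],[0,0,0],[0,0,0]],"rotation":[[0,0,0],[0,0,0],[0,0,0],[0,0,0],[0,0,0]]}'
python3 - <<'E'
from h import *
im=save("wrist","w24.png"); p=camera_params("wrist"); measure("wrist",im,"green",49,p)
E
python3 -m creep '{"offset":[[0,0.05,0],[0,0.06,0],[0,0.06,0],[0,0.06,0],[0,0.05,0]],"rotation":[[0,0,0],[0,0,0],[0,0,0],[0,0,0],[0,0,0]]}'
python3 -m creep '{"offset":[[0,0,0],[0,0,0],[0,0,0]],"rotation":[[0,0,0],[0,0,0],[0,0,0]]}'
python3 - <<'E'
from h import *
save("scene","s24.png",(150,100,350,250),3.5); im=save("top","t24.png",(200,140,370,240),4.5)
measure("top",im,"red",49,near=(563,-304)); measure("top",im,"green",49,near=(580,-47))
s=env.state();print(s["ee_pos"],s["force"],s["time_s"])
E
```

```text
time_s: 57.02
ee_pos: [608.4, -44.9, 187.0]
ee_rot: [180.0, -0.2, -175.2]
force: [0.2, -0.1, -0.6]
gripper_width: 0.5
green px [254. 192.] rect [614.3 -44.5] moment [614.3 -44.6] size [21.  52.6] long ang 94.7
green px [254. 158.] rect [581.4 -47.2] moment [581.9 -47.2] size [ 9.5 27.5] long ang 4.7
time_s: 57.7
ee_pos: [584.7, 235.9, 185.6]
ee_rot: [-179.9, -0.3, -175.2]
force: [-0.2, -0.1, -0.1]
gripper_width: 0.4
time_s: 58.08
ee_pos: [586.2, 232.6, 187.5]
ee_rot: [-180.0, -0.1, -175.3]
force: [-0.4, -0.5, 0.3]
gripper_width: 0.6
red px [334. 184.] rect [ 595.3 -311.8] moment [ 595.4 -312.1] size [19.6 47.9] long ang 84.0
green px [247. 178.] rect [613.5 -43.1] moment [613.6 -43.7] size [19.1 50. ] long ang 90.6
[586.47703787 232.73966253 188.0612715 ] [ 0.3873889  -0.41803424  0.68245466] 58.175
```

View pics/w24.png

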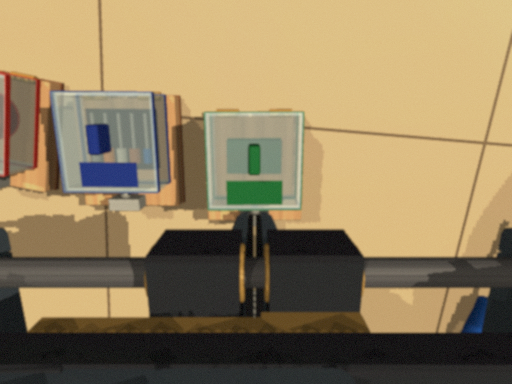

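View pics/s24.png

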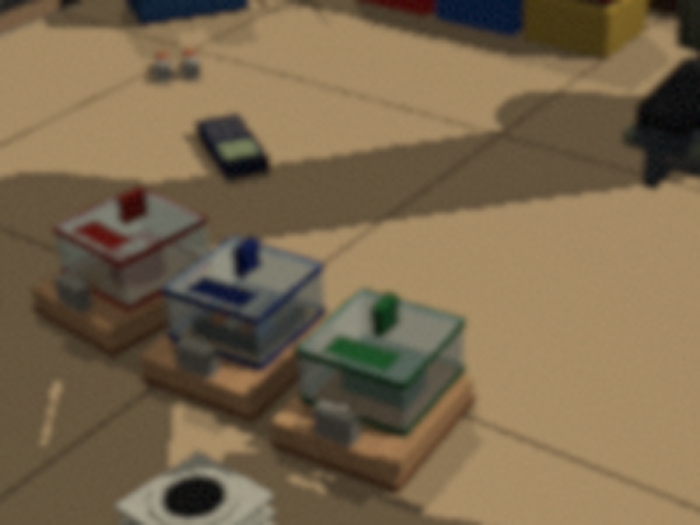

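View pics/t24.png

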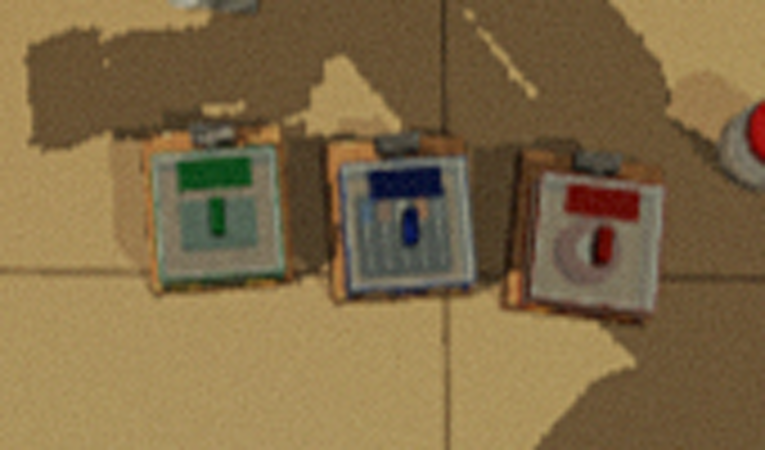

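```bash
python3 - <<'E'
from h import *
# top and scene triangulation of pad centres
imT=cv2.cvtColor(grab_frame("top"),cv2.COLOR_RGB2BGR); imS=cv2.cvtColor(grab_frame("scene"),cv2.COLOR_RGB2BGR)
H={"green":((60,90,30),(90,255,255),(609.3,-44.9)),"blue":((105,120,40),(130,255,255),(603,-174)),"red":((0,150,60),(8,255,255),(591.5,-307))}
P={n:(lambda p:p["mtx"]@np.c_[p["R"],p["t"]])(camera_params(n)) for n in("top","scene")}
for k,(lo,hi,xy) in H.items():
    q={}
    for n,im in(("top",imT),("scene",imS)):
        m=cv2.inRange(cv2.cvtColor(im,cv2.COLOR_BGR2HSV),lo,hi); N,_,st,ce=cv2.connectedComponentsWithStats(m)
        e=proj(n,[*xy,73]); c=[(np.hypot(*(ce[i]-e)),i) for i in range(1,N) if st[i,4]>15]; d,i=min(c); q[n]=ce[i]; print(k,n,"exp",e.round(1),"got",ce[i].round(1),st[i,4],"ajar exp",proj(n,[xy[0]-6,xy[1],82]).round(1))
    X=cv2.triangulatePoints(P["top"],P["scene"],q["top"].reshape(2,1),q["scene"].reshape(2,1)).ravel(); print(k,(X[:3]/X[3]).round(1))
E
```

```text
green top exp [247.4 177.7] got [247.2 177.9] 95 ajar exp [247.3 179.1]
green scene exp [253.6 200.3] got [253.7 200.7] 94 ajar exp [254.9 196. ]
green [609.1 -44.5  72.1]
blue top exp [289.7 180.1] got [289.7 180.3] 86 ajar exp [290.  181.5]
blue scene exp [213.7 182.9] got [213.4 183.2] 38 ajar exp [214.9 178.9]
blue [ 603.1 -174.4   72.1]
red top exp [333.6 184.2] got [333.4 184.5] 100 ajar exp [334.3 185.6]
red scene exp [179.4 166.6] got [178.8 166.7] 36 ajar exp [180.5 162.8]
red [ 591.8 -307.4   72.4]
```

```bash
python3 - <<'E'
from h import *
save("top","t25.png",None,1.5)
E
```

```text
(no output)
```

View pics/t25.png

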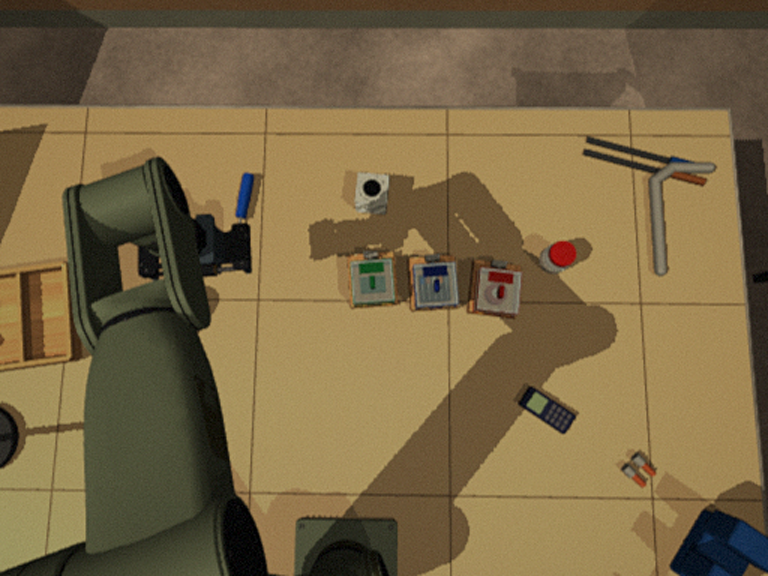

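Bench clear: three shut trays near (435,280), the bystanders in place, and no loose stones or wheels in view. The area under the arm was seen empty in t12.

```bash
python3 -c "
from workcell import env; print(env.job_done())"
```

```text
the job is handed in; nothing more can be done
None
```

The job is done and handed in at about 58 s of the 210 s allowed. Both green stones are piled on the green inlay, both red wheels on the red inlay, and all three covers are pressed shut. Only two stones and two wheels were on the bench this time.

- **Piles:** After placing, each stone and wheel measured about 1–3 mm from its inlay's centre, and the stones were in line with the green inlay to within 1°. I did not measure the pile positions again once the covers were shut. The piles are visible through the covers and look in place.
- **Covers:** Each pad stopped at about 72 mm under 20–23 N. With the arm lifted away, the top and scene cameras put all three pads at 72.1–72.4 mm, where an ajar cover would read about 82 mm.
- **Mishap:** On the first push at the green cover the finger slid over its top edge. I backed off and pushed again from lower down. In the pictures the stone pile looked undisturbed.
- **Other things on the bench:** The engine cylinder, jar, screwdriver and phone looked unmoved in the last top view. The gripper was clear of everything at hand-in.

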